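# Load the slide holder into the slide scanner

## Task

Take the slide holder off its inclined rest by the rib on its top and load it into the scanner's drawn-out carriage: tuck its orange-banded front edge under the carriage's orange lip with the rear edge clearly raised, then lower the rear edge until the holder lies flat in the nest. Then push the carriage by its front panel all the way in to its stop, and leave the jars and the timer where they stand.

Things in the scene. Friction and masses are not known exactly. Their poses are not given: they have to be found in the camera images.
- scanner: Fixed bench slide scanner: white housing 190 wide (y), 210 deep, 170 high; a grey plinth 110 wide, 24 high runs 176 mm forward under the carriage. Origin on the bench below the middle of the housing's front face; x level into the housing (the way the carriage goes in; to the right as the robot sees it), z up. The front is upright: slot 148 wide, 24 to 90 mm above the bench, solid face above it up to 170 mm.
- carriage (a joint): How far (m) the carriage is drawn out: 0 = fully in, at its stop, panel against the housing; 0.165 = fully out. Starts at 0.145 to 0.165. No spring or catch: friction about 3 N, damping about 6 N s/m; it stays where it is left.
- nest (a point): Middle of the nest's floor on the aluminium carriage, 42 mm above the bench, axes as the scanner's. Nest 100 long (x -50 to 50), 131 wide (y). Front: wall with the lip. Rear: two stop blocks, upright to 8 mm above the floor, then sloped outward to 16 mm. Sides: guides (x -18 to 42) flared the same way. The seated holder's origin lies here within about 2 mm in x and 3 mm in y.
- lip_edge (a point): Middle of the free rear edge of the orange retaining lip, 104 wide: nest frame (-39, 0, 16) mm. The lip's underside is 10 mm above the nest floor at the front wall (x = -50) and slopes up to 15 mm at this edge. From this edge to the rear stops is 89 mm, less than the holder's 96, so the holder cannot be dropped in level.
- panel (a point): Middle of the outer (-x) face of the carriage's white front panel, 70 mm above the bench, nest frame (-66, 0, 28) mm. Panel 164 wide, 8 thick, 27 to 88 mm above the bench. A grey finger pull juts 12 mm forward 32 mm above the bench. Fully in, this face is 8 mm before the housing's, which rises above it to 170 mm: a tool pushing here must lean back, about 30 degrees.
- rest: Fixed inclined rest of bent steel sheet, 112 x 112 mm on the bench, origin on the bench under its middle. Its top rises toward its +x (to the right, roughly) at 30 degrees from level; a stop 11 mm high runs along the low (-x) edge, and the holder's front edge lies against it.
- holder: Slide holder with four glass slides: black frame 96 (x) x 126 (y) x 7 (z) mm, 0.13 to 0.21 kg. Origin: middle of its underside; x from front to rear edge, z out of its top. Starts on the rest, tilted 30 degrees, front edge low, to the left. Aluminium grip rib on the middle of its top: 62 long (x), 14 thick (y), z 7 to 35: grasp across its thickness, tool along the holder's z.
- front_edge (a point): Middle of the holder's front edge (the one with the orange band), at half its thickness: holder frame (-48, 0, 3.5) mm.
- rear_edge (a point): Middle of the holder's rear edge, at half its thickness: holder frame (48, 0, 3.5) mm.
- staining_jar: Bystander: glass staining jar with violet contents, 52 x 58 x 107 mm, loose, origin at the middle of its underside, behind the carriage.
- specimen_jar_2: Bystander: small specimen jar with an orange lid, 46 mm across, 56 high, loose, near the bench edge at the right, origin at the middle of its underside.
- lab_timer: Bystander: white bench timer, 66 x 64 x 28 mm, loose, behind the rest at the left, origin at the middle of its underside.

How it is judged (in metres and radians):
On the way, in this order (a step that is already met when the one before it is completed fails the run):
1. the holder's front edge is under the lip while its rear edge is still at least 20 mm above the nest floor (x of front_edge in the frame of nest below -0.043 m and z of front_edge in the frame of nest between 0 and 0.012 m and y of front_edge in the frame of nest between -0.01 and 0.01 m and z of rear_edge in the frame of nest above 0.02 m and value of joint carriage above 0.1 m), for 0.1 s.
2. the holder lies flat in the nest, front edge under the lip, with the carriage still drawn out (x of front_edge in the frame of nest below -0.043 m and z of each of front_edge, rear_edge in the frame of nest below 0.0075 m and y of front_edge in the frame of nest between -0.006 and 0.006 m and angle between the x axis of holder and the x axis of scanner, either way round below 0.08 rad and angle between holder's own z axis and vertical below 0.06 rad and value of joint carriage above 0.06 m), for 0.2 s.
At the end, for the whole second after the job is handed in: The holder lies flat in the nest at rest (within 0.06 rad of level, both edges down within 4 mm, front edge at least 4 mm under the lip, within 6 mm sideways, square within 0.08 rad), the carriage is in to within 5 mm of its stop (x of front_edge in the frame of nest below -0.043 m and z of each of front_edge, rear_edge in the frame of nest below 0.0075 m and y of front_edge in the frame of nest between -0.006 and 0.006 m and angle between the x axis of holder and the x axis of scanner, either way round below 0.08 rad and angle between holder's own z axis and vertical below 0.06 rad and value of joint carriage below 0.005 m and linear speed of holder below 0.02 m/s); the robot touches nothing.
It fails at once if a jar or the timer is shifted by more than 40 mm (distance of any of staining_jar, specimen_jar_2, lab_timer from where it was at the start of the episode above 0.04 m).
It fails at once if the holder is tipped more than 75 degrees (angle between holder's own z axis and vertical above 1.3 rad).
It also fails if it takes over 48 s, if anything falls off the work surface, if the arm or the gripper's body presses on something with over 40 N, if the wrist force passes 120 N, or if a joint passes its speed limit or range.

## Robot

A 6-joint arm with a two-finger parallel gripper is mounted at the origin on a cart in front of the work surface, level with it; the furniture and walls round the work are solid. World frame = base frame: x ahead of the robot, y to its left, z up, the work surface at z = 0. Lengths are in mm, angles in rad, forces in N, time in s.
With the tool pointing down it reaches from about 350 to 975 mm from the base axis. Payload 7.1 kg.
Tool frame: the origin (TCP) lies at the very end of the fingers, on their centre line; the grasp point (between the pads) lies 19 mm behind it; z points along the fingers, y is the direction in which the jaws open and shut (so a half turn about z gives the same grasp; the last joint's range is limited). The gripper opens to 88 mm and grips with 3 to 60 N. Pads are 20 mm wide; open, the fingers measure 115 mm over their backs; the gripper's body (75 mm by 178 mm) begins 61 mm behind the grasp point.
Start: joints at [-1.268, 0.423, 1.63, -0, 1.089, -0.019], TCP at [197.689, -592.894, 222.675] pointing down, gripper open.
Joint ranges: [-3, 3], [-0.9, 2.11], [0.09, 2.58], [-1.31, 4.45], [0.11, 2.69], [-2.54, 2.54]. Speed limits (rad/s): [2.39, 2.39, 3.01, 3.14, 3.14, 3.14].

## Interface

Orientations are given as a rotation vector (axis times angle).
In Python, from workcell import ctrl, imaging gives the robot as it stands. The module is installed in compiled form; this text tells all that it offers.
- The arm moves only by the shell command python3 -m pendant 'ROWS'. ROWS is JSON, a list of rows, each an object with "turn": the turn, a rotation vector about the world's x, y, z in rad, a list of three; "dp": the shift along the world's x, y, z in m, a list of three; "claw": the finger opening in m, from 0 to 0.0878. A call has 1 to 8 rows; each row is the pose to reach, as a shift and turn from the pose commanded when the call began; what a row does not reach only later rows make up. A row lasts 1/10 s, in which the tool goes at most 50 mm and 8.59 degrees, less where a joint would pass 70% of its speed; a pose out of reach is approached as far as the arm can. A call with a gripper value outside its range is refused whole. The fingers move at their own pace and stop on an object; the grip force is fixed at half the most. Time passes only in rows, so rows that repeat a pose let the fingers close. It gives the time, the measured TCP pose, the force and the opening at its end, in the units of the state.
- ctrl.get_obs(): the state, without advancing time (a new reading comes with each control period).
- imaging.get_image(name): name is "scene" or "top"; returns a dict with "pixels" (480x640x3 uint8, blue, green, red), "fov_y" (degrees; the focal length in pixels is half the picture's height over the tangent of half this angle, whatever the lens; pixels are square), "cx", "cy" (the principal point, pixels), "k1" (the pictures are not rectified: a ray, as slopes to the right and down, at radius r is drawn at 1 + k1 r^2 times it, then the intrinsics apply), "xyz" and "rotation" of the camera in the world. Camera axes: x right, y up, looking along -z (the intrinsics and any distortion apply to the point x, -y, -z); pixel columns grow to the right and rows downward; lengths in mm; the calibration is good to about 2 mm. A picture is of the moment at which its call begins. There is no depth.
- ctrl.close_job(): hands the job in, once; it reports no verdict.
The state is a dict: "t": time; "qpos": joint angles; "qvel": joint speeds; "joint_torque": joint torques, N m; "ee_pos": TCP position; "orientation": TCP orientation; "ft_force": force on the tool from outside, world axes, zero at the start; "moment": the same for the moment, N m; "width": finger opening in mm.
Only numpy, scipy, OpenCV 4.12 (cv2) and the standard library are available. Lean on these libraries where they do the work, as an engineer would, in place of code of your own. Each camera call takes 0.05 s, during which the arm holds its last target.

## Working session

There is one attempt and no reset: what is moved stays moved. The work goes in short steps, Python scripts to look and compute and a shell command to move; the robot and the scene stay as the last step left them, time stands still between calls to the robot, and variables do not carry over. Pictures are saved under pics/ and viewed, and the job is handed in when it is done.

```bash
mkdir -p pics; ls
python3 - <<'E'
from workcell import ctrl, imaging
import cv2
o=ctrl.get_obs()
print(o)
for n in("scene","top"):
    im=imaging.get_image(n)
    cv2.imwrite(f"pics/{n}0.png",im["pixels"])
    print({k:v for k,v in im.items() if k!="pixels"})
E
```

```text
pics
{'t': 0.0, 'qpos': array([-1.26801813e+00,  4.23867908e-01,  1.63067360e+00, -2.85943367e-05,
        1.08863002e+00, -1.89837742e-02]), 'qvel': array([-2.90533648e-04,  9.47896895e-04,  5.81649759e-05,  3.56648410e-04,
        1.06460418e-03,  3.34290885e-04]), 'joint_torque': array([-2.25315939e-04, -5.44626045e+01, -2.73662800e+01,  6.44248375e-02,
        2.27520405e-02, -1.41087335e-04]), 'ee_pos': array([ 197.50821413, -592.37979792,  221.89125732]), 'orientation': array([-3.09948118e+00, -5.03015829e-01,  3.89924216e-04]), 'ft_force': array([-0.23583047, -0.57253543, -0.3238774 ]), 'moment': array([-0.0281748 ,  0.00640069,  0.01129901]), 'width': 87.93425503478736}
{'fov_y': 48.302674078208085, 'cx': 315.8587196406346, 'cy': 233.73152850665298, 'k1': -0.08298149901754699, 'xyz': array([ 82.42210178, 899.62127394, 559.45237958]), 'rotation': array([ 0.34951467, -1.40716712, -2.30626162])}
{'fov_y': 42.13718947156925, 'cx': 316.3465605592528, 'cy': 231.28286321998098, 'k1': -0.20186288827713006, 'xyz': array([ 464.02760692,   18.1398534 , 1674.08024277]), 'rotation': array([ 0.05007136, -0.03165033, -1.59858782])}
```

View pics/scene0.png

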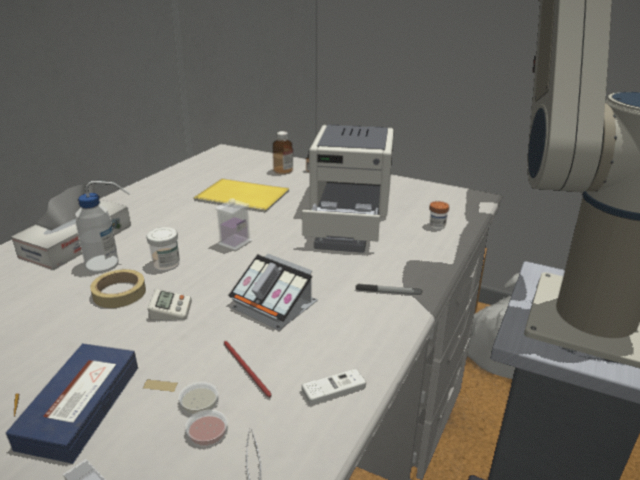

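View pics/top0.png

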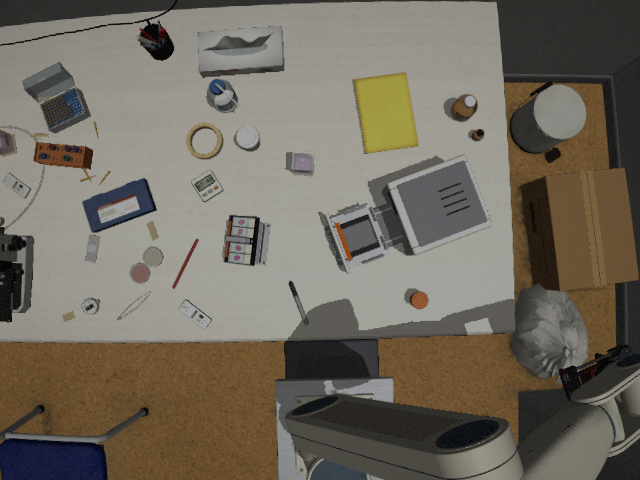

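The top view shows the holder on its rest near (245,240), the carriage near (357,237), the housing near (440,205), the staining jar at (300,162), the orange-lid jar at (418,299) and the timer at (207,185). Next I'll enlarge crops for accurate points.

```bash
cat > h.py <<'E'
import numpy as np, cv2
from scipy.spatial.transform import Rotation as R
from workcell import ctrl, imaging
META={}
def meta(n):
    if n not in META: META[n]=imaging.get_image(n)
    return META[n]
def K(m):
    f=240/np.tan(np.radians(m["fov_y"]/2)); return np.array([[f,0,m["cx"]],[0,f,m["cy"]],[0,0,1]])
FL=np.diag([1,-1,-1.])
def ray(n,u,v):
    m=meta(n)
    p=cv2.undistortPoints(np.array([[[u,v]]],float),K(m),np.array([m["k1"],0,0,0,0.])).ravel()
    d=R.from_rotvec(m["rotation"]).as_matrix()@FL@np.array([p[0],p[1],1]); return np.array(m["xyz"]),d/np.linalg.norm(d)
def plane(n,u,v,z):
    c,d=ray(n,u,v); return c+d*(z-c[2])/d[2]
def proj(n,P):
    m=meta(n); P=np.atleast_2d(np.asarray(P,float))
    q=(P-m["xyz"])@R.from_rotvec(m["rotation"]).as_matrix()@FL
    return cv2.projectPoints(q.reshape(-1,1,3),np.zeros(3),np.zeros(3),K(m),np.array([m["k1"],0,0,0,0.]))[0].reshape(-1,2)
def tri(a,b):
    A=np.zeros((3,3));B=np.zeros(3);rs=[ray("scene",*a),ray("top",*b)]
    for c,d in rs:
        M=np.eye(3)-np.outer(d,d);A+=M;B+=M@c
    X=np.linalg.solve(A,B); return X,[round(float(np.linalg.norm((np.eye(3)-np.outer(d,d))@(X-c))),1) for c,d in rs]
def crop(n,x0,y0,x1,y1,s,out,pts=None):
    im=meta(n)["pixels"][y0:y1,x0:x1]; im=cv2.resize(im,None,fx=s,fy=s,interpolation=cv2.INTER_CUBIC)
    for x in range((x0//10+1)*10,x1,10):
        cv2.putText(im,str(x),(int((x-x0+.5)*s)-10,8),0,.3,(0,255,255),1); cv2.line(im,(int((x-x0+.5)*s),10),(int((x-x0+.5)*s),14),(0,255,255),1)
    for y in range((y0//10+1)*10,y1,10):
        cv2.putText(im,str(y),(0,int((y-y0+.5)*s)+3),0,.3,(0,255,255),1); cv2.line(im,(20,int((y-y0+.5)*s)),(26,int((y-y0+.5)*s)),(0,255,255),1)
    if pts is not None:
        for p in pts: cv2.circle(im,(int((p[0]-x0+.5)*s),int((p[1]-y0+.5)*s)),3,(0,255,0),1)
    cv2.imwrite(out,im)
E
python3 - <<'E'
from h import *
crop("scene",220,245,325,325,7,"pics/s_h.png")
crop("scene",295,120,405,255,4,"pics/s_c.png")
crop("top",215,205,280,275,8,"pics/t_h.png")
crop("top",320,150,500,280,4,"pics/t_c.png")
E
```

```text
(no output)
```

View pics/s_h.png

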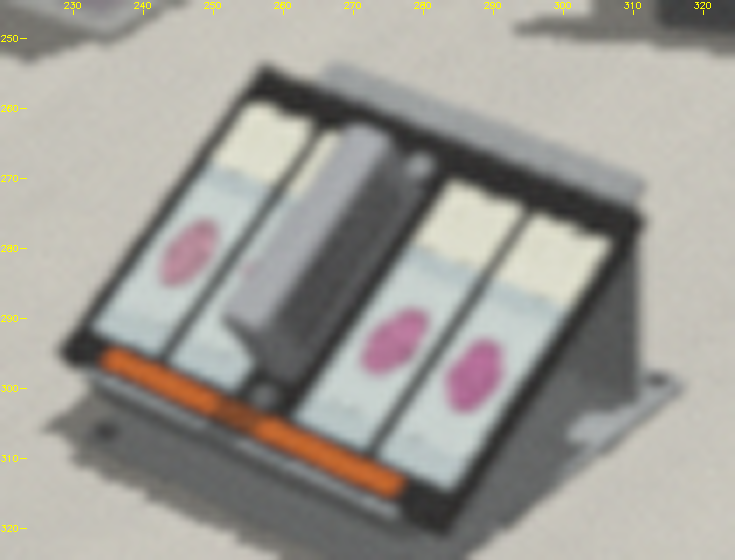

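View pics/s_c.png

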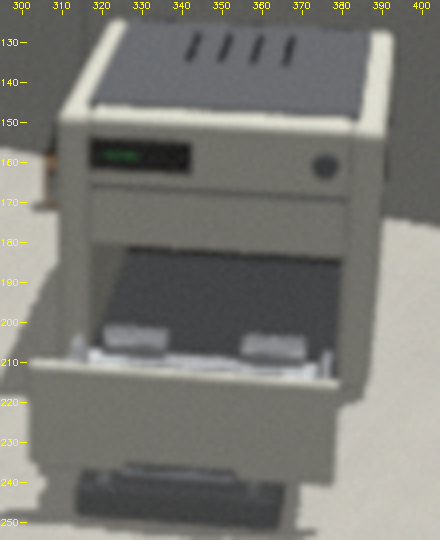

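View pics/t_h.png

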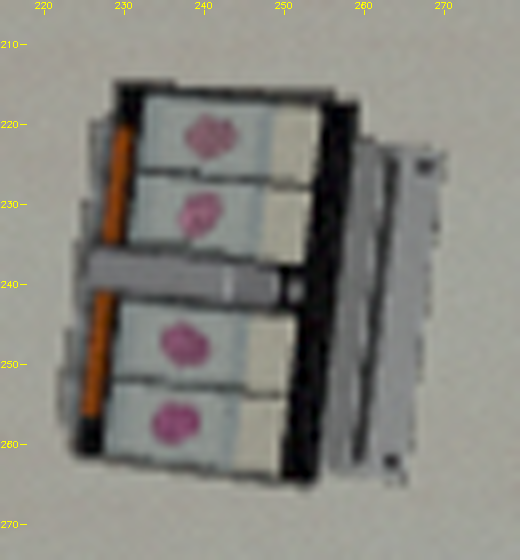

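View pics/t_c.png

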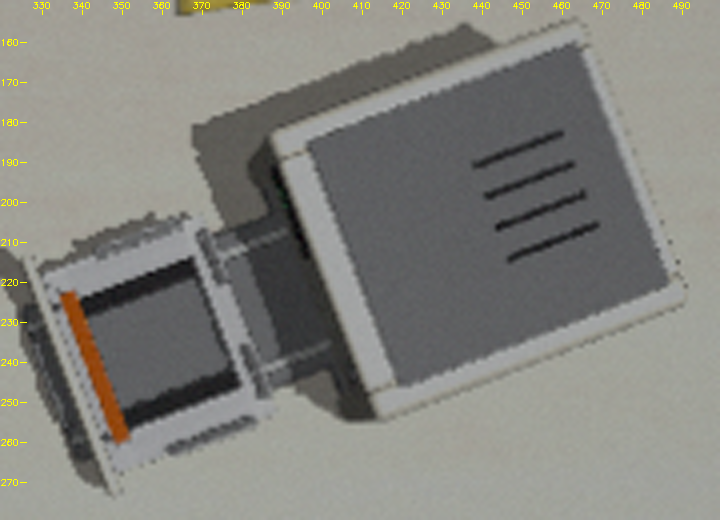

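Both views resolve the holder's corners, the lip, the panel's top edge and the housing's front edge. I'll measure these points and check them against the sizes given.

Run:
```python
from h import *
np.set_printoptions(precision=1,suppress=True)
def pr(*a):print(*a)
print("housing top front, z=170")
for n,a,b in(("top",(387.5,183.25),(413.5,254)),("scene",(309.5,149.5),(390,153.3))):
    P,Q=plane(n,*a,170),plane(n,*b,170); print(n,P,Q,"mid",(P+Q)/2,np.linalg.norm(P-Q),np.degrees(np.arctan2((P-Q)[1],(P-Q)[0])))
print("panel top z=88")
for n,a,b in(("top",(325.5,214),(348.5,273)),("scene",(302,210.8),(379,216))):
    P,Q=plane(n,*a,88),plane(n,*b,88); print(n,P,Q,"mid",(P+Q)/2,np.linalg.norm(P-Q),np.degrees(np.arctan2((P-Q)[1],(P-Q)[0])))
print("lip z=58")
P,Q=plane("top",338.75,222.25,58),plane("top",352,259.5,58);print(P,Q,(P+Q)/2,np.linalg.norm(P-Q),np.degrees(np.arctan2((P-Q)[1],(P-Q)[0])))
print("holder top corners")
sc=[(228.5,293.8),(283.5,319),(256.9,253.9),(311.4,274.9)]
tp=[(229.1,214.9),(223.8,261.6),(258,217.3),(252.6,265.2)]
X=[]
for a,b in zip(sc,tp):
    x,e=tri(a,b);X.append(x);print(x,e)
X=np.array(X)
L=[np.linalg.norm(X[i]-X[j]) for i,j in((0,1),(2,3),(0,2),(1,3))];print("126 126 96 96:",np.array(L))
# holder y: +z up,x front->rear(-y world) => y = z cross x = +x world
H=np.array([[-48,63,7],[-48,-63,7],[48,63,7],[48,-63,7.]])
c=X.mean(0);ro,r=R.align_vectors(X-c,H-H.mean(0));print(ro.as_matrix(),r,"origin",c-ro.apply([0,0,7]))
```

```text
housing top front, z=170
top [ 654.3 -141.7  170. ] [ 480.5 -199.   170. ] mid [ 567.4 -170.4  170. ] 183.00328966933438 18.233404104334653
scene [ 648.9 -134.3  170. ] [ 476.4 -197.5  170. ] mid [ 562.7 -165.9  170. ] 183.71142539629685 20.111279115146118
panel top z=88
top [590.1  10.9  88. ] [438.  -43.2  88. ] mid [514.1 -16.2  88. ] 161.37606750764223 19.615621163254826
scene [587.3  12.   88. ] [435.1 -40.8  88. ] mid [511.2 -14.4  88. ] 161.10691050577626 19.14996837909547
lip z=58
[570. -23.  58.] [472.3 -54.5  58. ] [521.1 -38.8  58. ] 102.6525182679062 17.866083656484733
holder top corners
[598.5 266.6  25.7] [2.1, 2.1]
[473.8 283.5  24.7] [2.6, 2.6]
[587.3 185.3  70.3] [0.8, 0.8]
[463.4 202.1  69.8] [1.3, 1.3]
126 126 96 96: [125.8 125.1  93.4  93.7]
[[-0.1  1.   0.1]
 [-0.9 -0.1  0.5]
 [ 0.5  0.   0.9]] 2.5705263376083023 origin [530.3 231.   41.5]
```

Run:
```python
from h import *
np.set_printoptions(precision=2,suppress=True)
# lip orange mask in top
im=meta("top")["pixels"]
hsv=cv2.cvtColor(im,cv2.COLOR_BGR2HSV)
m=cv2.inRange(hsv,(5,150,80),(20,255,255))
n,l,st,ce=cv2.connectedComponentsWithStats(m)
for i in range(1,n):
    if st[i,4]>25: print(st[i],ce[i], cv2.minAreaRect(np.argwhere(l==i)[:,::-1].astype(np.float32)))
x,e=tri((264.1,276.6),(235.6,238.75));print("rib top ctr",x,e)
sc=[(228.5,293.8),(283.5,319),(256.9,253.9),(311.4,274.9)]
tp=[(229.1,214.9),(223.8,261.6),(258,217.3),(252.6,265.2)]
X=np.array([tri(a,b)[0] for a,b in zip(sc,tp)])
yd=(X[0]+X[2]-X[1]-X[3])[:2];xd=(X[2]+X[3]-X[0]-X[1])[:2]
print("yaw y",np.degrees(np.arctan2(yd[1],yd[0])),"x",np.degrees(np.arctan2(xd[1],xd[0])))
c=X.mean(0)
yaw=np.radians(-97.6)
Rh=R.from_euler("z",yaw)*R.from_euler("y",-np.radians(30))
print("pred rib top ctr",c+Rh.apply([0,0,28]),"c",c, Rh.as_matrix())
for nme in("scene","top"):
    print(nme,proj(nme,[c+Rh.apply(p) for p in([31,0,28],[-31,0,28],[-48,63,0],[-48,-63,0],[48,63,0],[48,-63,0])]))
# height check: rest top plane lowest; housing side edge yaw
for a,b in(((376,418),(686,292)),((272,135),(585,22)),((585,22),(686,292)),((395,383),(668,282))):
    P=plane("top",320+a[0]/4-.5,150+a[1]/4-.5,170);Q=plane("top",320+b[0]/4-.5,150+b[1]/4-.5,170)
    print(np.linalg.norm(P-Q),np.degrees(np.arctan2((Q-P)[1],(Q-P)[0])))
```

```text
[ 36 143  51  30 689] [ 60.38 155.97] ((62.5048828125, 154.3524169921875), (53.38794708251953, 24.56743812561035), 12.200469017028809)
[335 223  17  38 155] [343.27 241.14] ((343.376708984375, 241.17123413085938), (39.20878601074219, 4.096440315246582), 69.44395446777344)
[225 242   4  15  27] [226.56 248.81] ((226.50003051757812, 249.00001525878906), (1.7364861965179443, 14.263994216918945), 7.125016689300537)
[412 292  16  17 202] [419.09 300.  ] ((419.5, 300.0), (16.0, 15.0), 90.0)
[ 45 357   9  18  31] [ 48.58 366.  ] ((48.28462219238281, 365.7769470214844), (17.4888973236084, 7.318049430847168), 82.87498474121094)
[ 32 365  13   7  27] [ 37.48 368.04] ((37.81379318237305, 368.2345275878906), (12.124641418457031, 5.481002330780029), 4.763641834259033)
[ 19 391  13  16  41] [ 25.61 398.68] ((24.595897674560547, 398.91094970703125), (8.5440034866333, 13.693815231323242), 20.556045532226562)
[  7 396  10   8  28] [ 10.61 399.5 ] ((11.307690620422363, 399.4615478515625), (9.021342277526855, 6.667948246002197), 11.309932708740234)
rib top ctr [533.19 244.86  69.18] [1.1, 1.1]
yaw y -7.730305147609829 x -97.55684236602615
pred rib top ctr [532.59 248.26  71.86] c [530.74 234.38  47.61] [[-0.11  0.99  0.07]
 [-0.86 -0.13  0.5 ]
 [ 0.5   0.    0.87]]
scene [[272.25 262.11]
 [252.74 290.71]
 [227.13 294.82]
 [281.85 319.54]
 [256.39 253.11]
 [311.08 273.89]]
top [[243.86 240.2 ]
 [225.12 238.49]
 [229.42 215.52]
 [224.22 262.45]
 [258.28 217.38]
 [252.99 265.87]]
207.5324137866136 -69.96473916478529
207.39769661336857 -71.58320337517164
177.14165823542885 -161.75586928828352
180.69227604633616 -71.71104349325988
```

```bash
cat >> h.py <<'E'
np.set_printoptions(precision=4,suppress=True)
def pose(): 
    o=ctrl.get_obs(); return np.array(o["ee_pos"]),R.from_rotvec(o["orientation"])
def go(p,Rt):
    p0,R0=pose(); o=ctrl.get_obs(); print("t",o["t"],"F",o["ft_force"],"w",o["width"]); print("dp m",(np.asarray(p)-p0)/1000,"turn",(Rt*R0.inv()).as_rotvec(),"deg",np.degrees((Rt*R0.inv()).magnitude()))
def tool(yaw,tilt): # holder yaw (deg), rear raised tilt (deg) -> tool rotation
    return R.from_euler("z",yaw,degrees=True)*R.from_euler("y",-tilt,degrees=True)*R.from_matrix(np.diag([-1,1,-1.]))
C=np.array([530.7,234.4,47.6]); YH=-97.6
SX=np.array([np.cos(np.radians(-71.1)),np.sin(np.radians(-71.1)),0]); SY=np.array([-SX[1],SX[0],0])
E
python3 - <<'E'
from h import *
T=tool(YH,30); n=-T.as_matrix()[:,2]; print("approach normal",n)
go(C+n*85,T)
go(C+n*5,T)
E
```

```text
approach normal [0.0661 0.4956 0.866 ]
t 0.4 F [-0.1662  0.022  -0.0525] w 87.87511291992628
dp m [ 0.3387  0.8693 -0.1013] turn [-0.425   0.351   1.0897] deg 69.96997579745815
t 0.4 F [-0.1662  0.022  -0.0525] w 87.87511291992628
dp m [ 0.3334  0.8297 -0.1706] turn [-0.425   0.351   1.0897] deg 69.96997579745815
```

```bash
python3 -m pendant '[{"dp":[0.1,0.25,0.06],"turn":[-0.12,0.1,0.3],"claw":0.0878},{"dp":[0.1,0.25,0.06],"turn":[-0.12,0.1,0.3],"claw":0.0878},{"dp":[0.1,0.25,0.06],"turn":[-0.12,0.1,0.3],"claw":0.0878},{"dp":[0.1,0.25,0.06],"turn":[-0.12,0.1,0.3],"claw":0.0878},{"dp":[0.18,0.47,0.06],"turn":[-0.21,0.17,0.54],"claw":0.0878},{"dp":[0.18,0.47,0.06],"turn":[-0.21,0.17,0.54],"claw":0.0878},{"dp":[0.18,0.47,0.06],"turn":[-0.21,0.17,0.54],"claw":0.0878},{"dp":[0.18,0.47,0.06],"turn":[-0.21,0.17,0.54],"claw":0.0878}]'
python3 - <<'E'
from h import *
T=tool(YH,30); n=-T.as_matrix()[:,2]
go(C+n*85,T)
E
```

```text
t: 1.2
ee_pos: [340.1, -222.3, 277.3]
orientation: [2.677, 1.236, -0.294]
ft_force: [2.1, -0.4, 0.1]
width: 87.8
t 1.2 F [ 2.117  -0.4409  0.074 ] w 87.77532661200607
dp m [ 0.1963  0.4989 -0.1561] turn [-0.2167  0.1813  0.5485] deg 35.35175807817157
```

```bash
python3 -m pendant '[{"dp":[0.18,0.46,-0.04],"turn":[-0.2,0.17,0.52],"claw":0.0878},{"dp":[0.18,0.46,-0.04],"turn":[-0.2,0.17,0.52],"claw":0.0878},{"dp":[0.18,0.46,-0.04],"turn":[-0.2,0.17,0.52],"claw":0.0878},{"dp":[0.18,0.46,-0.04],"turn":[-0.2,0.17,0.52],"claw":0.0878},{"dp":[0.18,0.46,-0.04],"turn":[-0.2,0.17,0.52],"claw":0.0878},{"dp":[0.18,0.46,-0.04],"turn":[-0.2,0.17,0.52],"claw":0.0878},{"dp":[0.18,0.46,-0.04],"turn":[-0.2,0.17,0.52],"claw":0.0878},{"dp":[0.18,0.46,-0.04],"turn":[-0.2,0.17,0.52],"claw":0.0878}]';  python3 -m pendant '[{"dp":[0,0,0],"turn":[0,0,0],"claw":0.0878},{"dp":[0,0,0],"turn":[0,0,0],"claw":0.0878},{"dp":[0,0,0],"turn":[0,0,0],"claw":0.0878}]';python3 - <<'E'
from h import *
T=tool(YH,30); n=-T.as_matrix()[:,2]
go(C+n*60,T)
E
```

```text
t: 2.0
ee_pos: [485.1, 147.8, 244.6]
orientation: [2.104, 1.786, -0.537]
ft_force: [1.1, -1.1, 0.0]
width: 87.7
t: 2.3
ee_pos: [484.0, 144.6, 244.6]
orientation: [2.105, 1.785, -0.539]
ft_force: [0.3, 0.0, -1.0]
width: 87.6
t 2.3 F [ 0.272   0.0239 -1.0443] w 87.59441267250831
dp m [ 0.0506  0.1196 -0.1451] turn [-0.0162  0.0081  0.0301] deg 2.012556512425069
```

```bash
python3 -m pendant '[{"dp":[0.05,0.12,-0.1],"turn":[-0.016,0.008,0.03],"claw":0.0878},{"dp":[0.05,0.12,-0.1],"turn":[-0.016,0.008,0.03],"claw":0.0878},{"dp":[0.05,0.12,-0.1],"turn":[-0.016,0.008,0.03],"claw":0.0878},{"dp":[0.0505,0.1195,-0.145],"turn":[-0.016,0.008,0.03],"claw":0.0878},{"dp":[0.0505,0.1195,-0.145],"turn":[-0.016,0.008,0.03],"claw":0.0878},{"dp":[0.0505,0.1195,-0.145],"turn":[-0.016,0.008,0.03],"claw":0.0878},{"dp":[0.0505,0.1195,-0.145],"turn":[-0.016,0.008,0.03],"claw":0.0878}]';python3 - <<'E'
from h import *
T=tool(YH,30); n=-T.as_matrix()[:,2]
go(C+n*5,T)
crop("scene",180,180,340,330,4,"pics/s1.png",proj("scene",[pose()[0]]))
crop("top",190,190,290,280,6,"pics/t1.png",proj("top",[pose()[0]]))
E
```

```text
t: 3.0
ee_pos: [535.8, 264.0, 102.0]
orientation: [2.066, 1.806, -0.549]
ft_force: [-0.4, -0.2, 0.3]
width: 87.9
t 3.0 F [-0.3853 -0.2147  0.2689] w 87.86296321976572
dp m [-0.0047 -0.0271 -0.0501] turn [-0.0015  0.0024  0.001 ] deg 0.17410701264668382
```

View pics/s1.png

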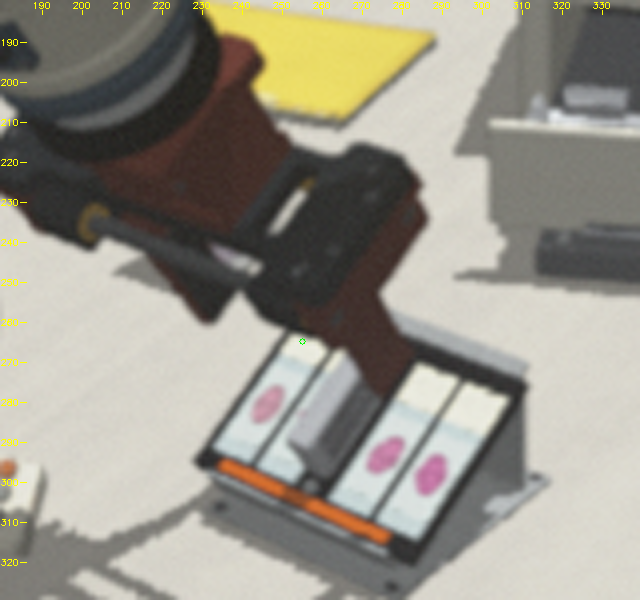

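View pics/t1.png

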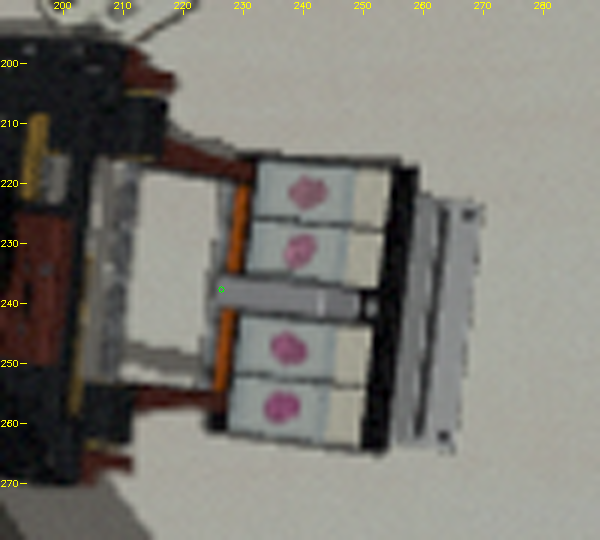

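The fingers straddle the rib, with tips at about (233,217) and (227,256) in the top view and the rib line at y≈239. The remaining approach slides the tool onto that line, so I'll descend along the normal.

```bash
python3 -m pendant '[{"dp":[-0.0025,-0.0135,-0.025],"turn":[0,0,0],"claw":0.0878},{"dp":[-0.0047,-0.027,-0.05],"turn":[0,0,0],"claw":0.0878},{"dp":[-0.0047,-0.027,-0.05],"turn":[0,0,0],"claw":0.0878},{"dp":[-0.0047,-0.027,-0.05],"turn":[0,0,0],"claw":0.0878},{"dp":[-0.0047,-0.027,-0.05],"turn":[0,0,0],"claw":0.0878}]';python3 - <<'E'
from h import *
T=tool(YH,30); n=-T.as_matrix()[:,2]
go(C+n*5,T)
crop("scene",200,220,330,330,5,"pics/s2.png",proj("scene",[pose()[0]]))
crop("top",190,190,290,280,6,"pics/t2.png",proj("top",[pose()[0]]))
E
```

```text
t: 3.6
ee_pos: [531.8, 239.0, 51.7]
orientation: [2.066, 1.807, -0.547]
ft_force: [-0.2, -0.5, 0.4]
width: 87.9
t 3.6 F [-0.2391 -0.5122  0.3976] w 87.9498878131928
dp m [-0.0007 -0.0021  0.0002] turn [-0.0028  0.0038 -0.0004] deg 0.27134535806975835
```

View pics/s2.png

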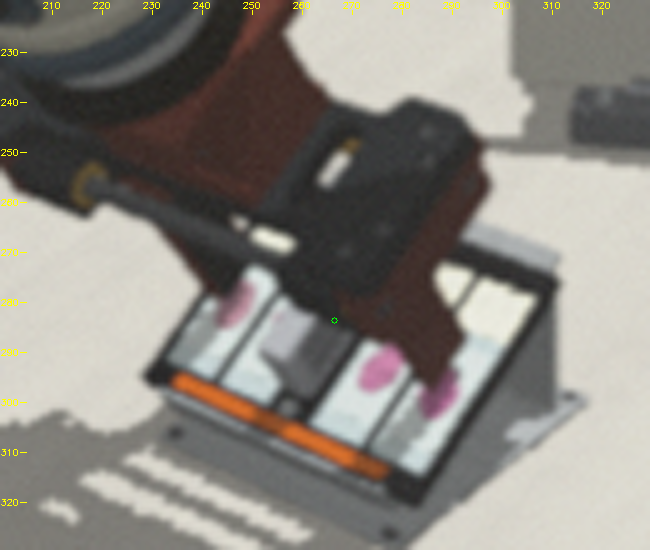

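View pics/t2.png

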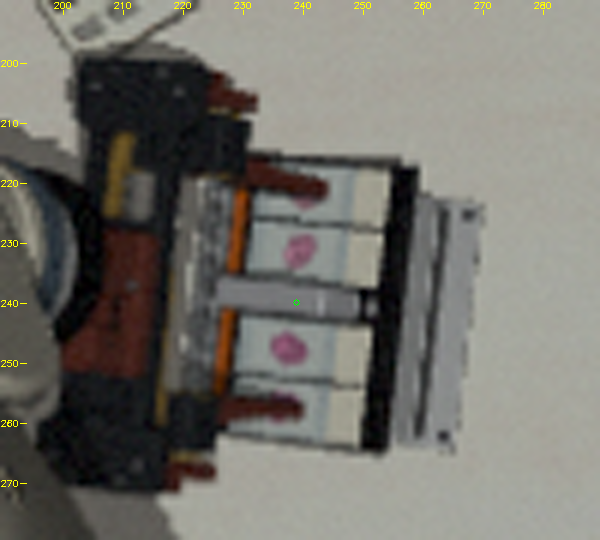

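The fingertips at (243,221) and (240,257) are centred on the rib at y≈239, with no contact force. I'll close the gripper.

```bash
python3 -m pendant '[{"dp":[0,0,0],"turn":[0,0,0],"claw":0.005},{"dp":[0,0,0],"turn":[0,0,0],"claw":0.005},{"dp":[0,0,0],"turn":[0,0,0],"claw":0.005},{"dp":[0,0,0],"turn":[0,0,0],"claw":0.005},{"dp":[0,0,0],"turn":[0,0,0],"claw":0.005},{"dp":[0,0,0],"turn":[0,0,0],"claw":0.005},{"dp":[0,0,0],"turn":[0,0,0],"claw":0.005},{"dp":[0,0,0],"turn":[0,0,0],"claw":0.005}]'
python3 - <<'E'
from h import *
print(pose()[0], ctrl.get_obs()["ft_force"],ctrl.get_obs()["moment"],ctrl.get_obs()["width"])
E
```

```text
t: 4.5
ee_pos: [530.4, 237.9, 49.6]
orientation: [2.065, 1.808, -0.552]
ft_force: [0.0, 0.1, 0.1]
width: 27.2
[530.4165 237.8978  49.6495] [0.0457 0.1071 0.1228] [ 0.1169 -0.0446 -0.0496] 27.20440325766026
```

```bash
python3 -m pendant '[{"dp":[0,0,0],"turn":[0,0,0],"claw":0.005},{"dp":[0,0,0],"turn":[0,0,0],"claw":0.005},{"dp":[0,0,0],"turn":[0,0,0],"claw":0.005},{"dp":[0,0,0],"turn":[0,0,0],"claw":0.005}]'
python3 - <<'E'
from h import *
print(pose()[0], ctrl.get_obs()["ft_force"],ctrl.get_obs()["moment"],ctrl.get_obs()["width"])
E
```

```text
t: 4.9
ee_pos: [530.5, 238.0, 49.7]
orientation: [2.065, 1.808, -0.551]
ft_force: [-0.4, 0.8, 1.1]
width: 13.8
[530.4747 238.042   49.7173] [-0.3869  0.7647  1.0667] [ 0.3136  0.0147 -0.0815] 13.837475761279096
```

```bash
python3 -m pendant '[{"dp":[0,0,0.02],"turn":[0,0,0],"claw":0.005},{"dp":[0,0,0.05],"turn":[0,0,0],"claw":0.005},{"dp":[0,0,0.09],"turn":[0,0,0],"claw":0.005},{"dp":[0,0,0.13],"turn":[0,0,0],"claw":0.005},{"dp":[0,0,0.15],"turn":[0,0,0],"claw":0.005},{"dp":[0,0,0.15],"turn":[0,0,0],"claw":0.005},{"dp":[0,0,0.15],"turn":[0,0,0],"claw":0.005}]'
python3 - <<'E'
from h import *
o=ctrl.get_obs();print(o["ee_pos"],R.from_rotvec(o["orientation"]).as_matrix(), o["ft_force"],o["moment"],o["width"])
crop("scene",170,110,330,260,4,"pics/s3.png",proj("scene",[pose()[0]]))
crop("top",190,180,300,280,6,"pics/t3.png",proj("top",[pose()[0]]))
E
```

```text
t: 5.6
ee_pos: [530.2, 237.8, 200.1]
orientation: [2.065, 1.808, -0.55]
ft_force: [0.3, -0.1, -1.8]
width: 14.0
[530.2238 237.8238 200.083 ] [[ 0.115   0.9913 -0.0648]
 [ 0.8592 -0.132  -0.4943]
 [-0.4985  0.0011 -0.8669]] [ 0.3381 -0.1321 -1.7922] [ 0.3068 -0.0606 -0.0003] 14.005512889205717
```

View pics/s3.png

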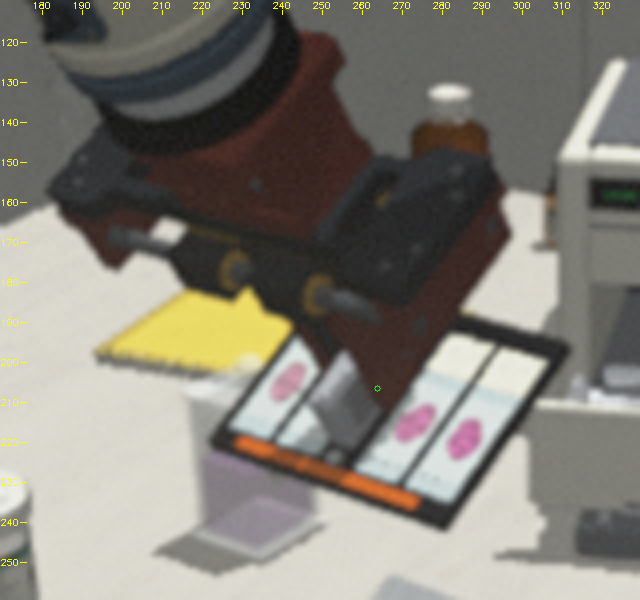

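View pics/t3.png

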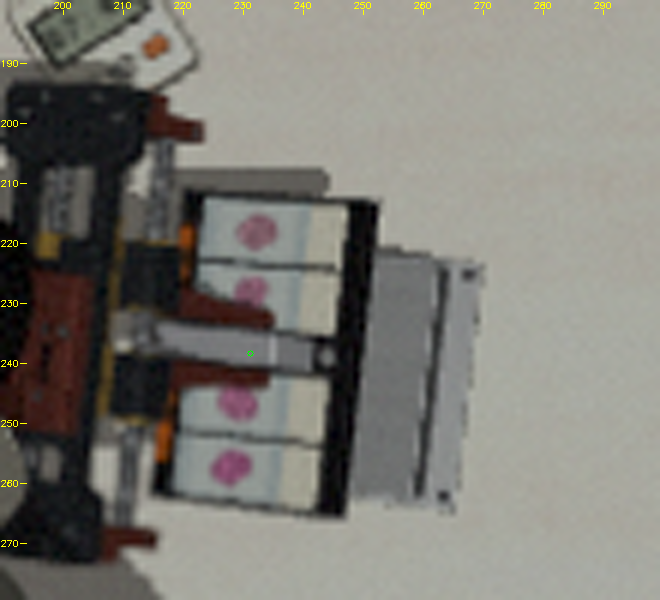

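Lifted cleanly: the holder's corners are visible at scene (222,219.5), (281,239), (312,196) and in the top view. I'll work out the in-hand pose.

Run:
```python
from h import *
sc=[(222,219.3),(281.5,239.2),(312,196.3)]
tp=[(220.3,211.4),(215,261.5),(245.4,265.6)]
X=[]
for a,b in zip(sc,tp):
    x,e=tri(a,b);X.append(x);print(x,e)
X=np.array(X)
print(np.linalg.norm(X[0]-X[1]),np.linalg.norm(X[1]-X[2]))
H=np.array([[-48,63,7],[-48,-63,7],[48,-63,7.]])
ro,_=R.align_vectors(X-X.mean(0),H-H.mean(0)); 
print("meas euler zy",ro.as_euler("ZYX",degrees=True))
p,Rt=pose(); Rh=Rt*R.from_matrix(np.diag([-1,1,-1.]))
print("tool euler",Rh.as_euler("ZYX",degrees=True))
org=X.mean(0)-ro.apply(H.mean(0)); print("TCP in holder",ro.inv().apply(p-org), "using tool rot:",Rh.inv().apply(p-(X.mean(0)-Rh.apply(H.mean(0)))))
```

```text
[596.6328 266.3876 174.077 ] [0.6, 0.6]
[473.7979 281.0624 174.2498] [2.3, 2.3]
[462.4681 201.8117 218.3444] [1.7, 1.7]
123.70852888800579 91.39686678198521
meas euler zy [-97.743  -28.8486   0.3788]
tool euler [-97.5261 -30.0555  -0.1066]
TCP in holder [-3.0059 -0.8059 10.3103] using tool rot: [-2.8702 -0.871  10.1685]
```

```bash
cat >> h.py <<'E'
N=np.array([533.9,-76.9,42.]); TH=np.array([-2.6,-0.6,10.4]); YS=-71.1
def tcp_for(fx,fy,fz,tilt,Nn=None):  # front_edge (mid) in nest frame, mm
    Nn=N if Nn is None else Nn
    Rh=R.from_euler("z",YS,degrees=True)*R.from_euler("y",-tilt,degrees=True)
    return Nn+fx*SX+fy*SY+np.array([0,0,fz])+Rh.apply(TH-np.array([-48,0,3.5])),tool(YS,tilt)
def where():
    p,Rt=pose();Rh=Rt*R.from_matrix(np.diag([-1,1,-1.]));o=ctrl.get_obs()
    out=[]
    for q in([-48,0,3.5],[48,0,3.5]):
        d=p+Rh.apply(np.array(q)-TH)-N; out.append(np.round([d@SX,d@SY,d[2]],1))
    print("t",round(o["t"],2),"front",out[0],"rear",out[1],"yaw,tilt,roll",np.round(Rh.as_euler("ZYX",degrees=True),2),"F",np.round(o["ft_force"],1),"M",np.round(o["moment"],2),"w",round(o["width"],1))
E
python3 - <<'E'
from h import *
where()
go(*tcp_for(-20,0,60,20)); go(*tcp_for(-20,0,20,20))
E
```

```text
t 5.8 front [-330.6  114.3  127.5] rear [-256.2   77.3  175.5] yaw,tilt,roll [-97.53 -30.06  -0.11] F [-0.3 -0.3 -1.2] M [ 0.35 -0.13 -0.02] w 13.7
t 5.8 F [-0.3106 -0.2647 -1.1608] w 13.677416378941857
dp m [ 0.0103 -0.3337 -0.0742] turn [0.1764 0.0159 0.4608] deg 28.2850863853038
t 5.8 F [-0.3106 -0.2647 -1.1608] w 13.677416378941857
dp m [ 0.0103 -0.3337 -0.1142] turn [0.1764 0.0159 0.4608] deg 28.2850863853038
```

```bash
python3 -m pendant '[{"dp":[0.002,-0.04,0],"turn":[0.022,0.002,0.058],"claw":0.005},{"dp":[0.003,-0.085,0],"turn":[0.044,0.004,0.115],"claw":0.005},{"dp":[0.005,-0.13,0],"turn":[0.066,0.006,0.173],"claw":0.005},{"dp":[0.006,-0.175,0],"turn":[0.088,0.008,0.23],"claw":0.005},{"dp":[0.007,-0.22,0],"turn":[0.11,0.01,0.288],"claw":0.005},{"dp":[0.008,-0.265,0],"turn":[0.132,0.012,0.346],"claw":0.005},{"dp":[0.009,-0.305,-0.01],"turn":[0.154,0.014,0.403],"claw":0.005},{"dp":[0.01,-0.334,-0.02],"turn":[0.176,0.016,0.461],"claw":0.005}]'; python3 -m pendant '[{"dp":[0,0,-0.02],"turn":[0,0,0],"claw":0.005},{"dp":[0,0,-0.03],"turn":[0,0,0],"claw":0.005},{"dp":[0,0,-0.03],"turn":[0,0,0],"claw":0.005},{"dp":[0,0,-0.03],"turn":[0,0,0],"claw":0.005}]'
python3 - <<'E'
from h import *
where();go(*tcp_for(-20,0,20,20))
pts=[N+x*SX+y*SY+np.array([0,0,z]) for x,y,z in((-39,52,16),(-39,-52,16),(-66,82,46),(-66,-82,46))]
p,Rt=pose();Rh=Rt*R.from_matrix(np.diag([-1,1,-1.]))
pts+=[p+Rh.apply(np.array(q)-TH) for q in([-48,63,7],[-48,-63,7],[48,63,7],[48,-63,7])]
crop("scene",250,130,400,260,5,"pics/s4.png",proj("scene",pts))
crop("top",310,190,430,290,6,"pics/t4.png",proj("top",pts))
E
```

```text
t: 6.6
ee_pos: [539.5, -98.3, 178.8]
orientation: [1.653, 2.315, -0.288]
ft_force: [0.1, -0.3, -1.2]
width: 14.0
t: 7.0
ee_pos: [540.5, -95.4, 149.3]
orientation: [1.653, 2.315, -0.289]
ft_force: [-0.9, -0.4, -0.6]
width: 13.8
t 7.0 front [-20.7   0.8  85.4] rear [ 69.5   0.9 118.1] yaw,tilt,roll [-71.07 -19.89   0.06] F [-0.9 -0.4 -0.6] M [ 0.19 -0.06 -0.02] w 13.8
t 7.0 F [-0.9186 -0.3854 -0.6173] w 13.78323346060635
dp m [-0.0006 -0.0009 -0.0653] turn [-0.0021  0.0002 -0.0009] deg 0.12995938624321154
```

View pics/s4.png

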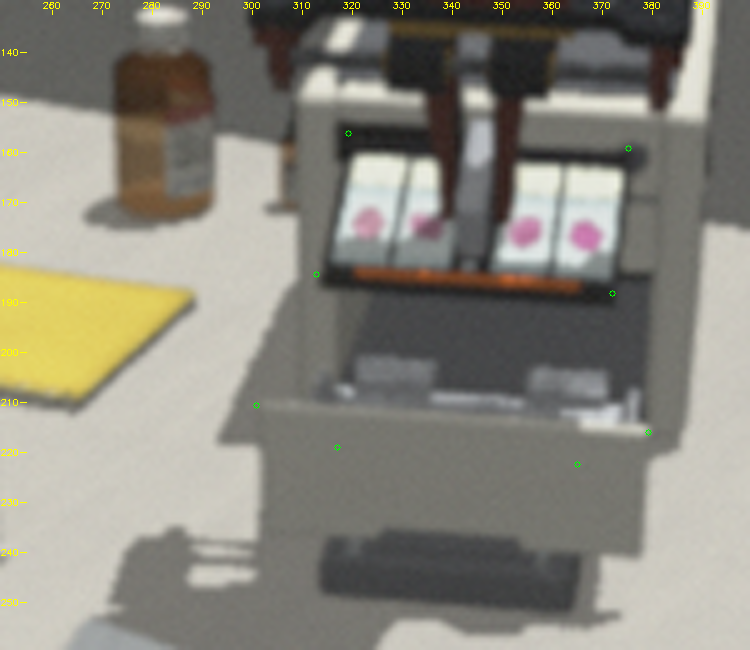

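View pics/t4.png

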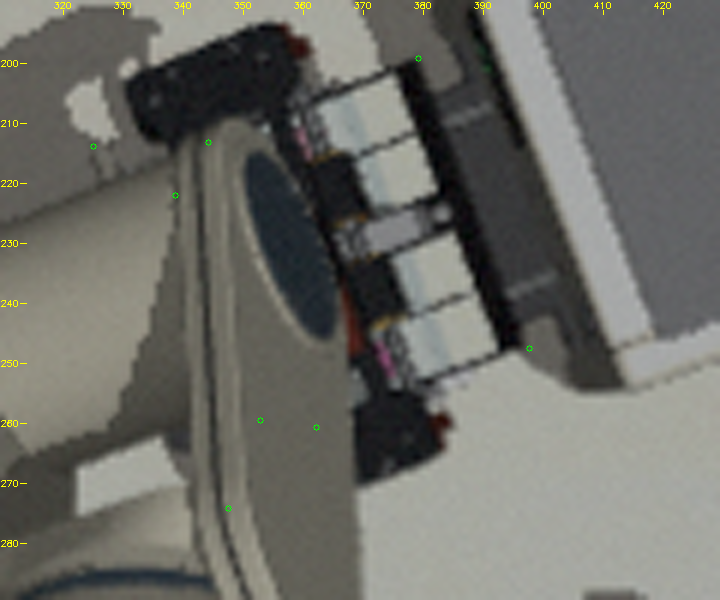

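From the scene view the panel hides the lip, and from above the arm covers it, so the tuck will go by geometry and force. The visible corners match the predicted ones to 1–2 px, so I'll lower the holder behind the lip.

```bash
python3 -m pendant '[{"dp":[0,0,-0.02],"turn":[0,0,0],"claw":0.005},{"dp":[0,0,-0.045],"turn":[0,0,0],"claw":0.005},{"dp":[0,0,-0.065],"turn":[0,0,0],"claw":0.005},{"dp":[0,0,-0.072],"turn":[0,0,0],"claw":0.005},{"dp":[0,0,-0.072],"turn":[0,0,0],"claw":0.005},{"dp":[0,0,-0.072],"turn":[0,0,0],"claw":0.005}]'
python3 - <<'E'
from h import *
where()
crop("scene",270,130,400,260,5,"pics/s5.png")
crop("top",310,190,430,290,6,"pics/t5.png")
E
```

```text
t: 7.7
ee_pos: [541.2, -95.9, 78.6]
orientation: [1.653, 2.313, -0.287]
ft_force: [-0.8, 0.2, -1.6]
width: 13.6
t 7.7 front [-20.    1.4  14.6] rear [70.2  1.3 47.4] yaw,tilt,roll [-71.15 -19.94   0.2 ] F [-0.8  0.2 -1.6] M [ 0.22 -0.02  0.02] w 13.6
```

View pics/s5.png

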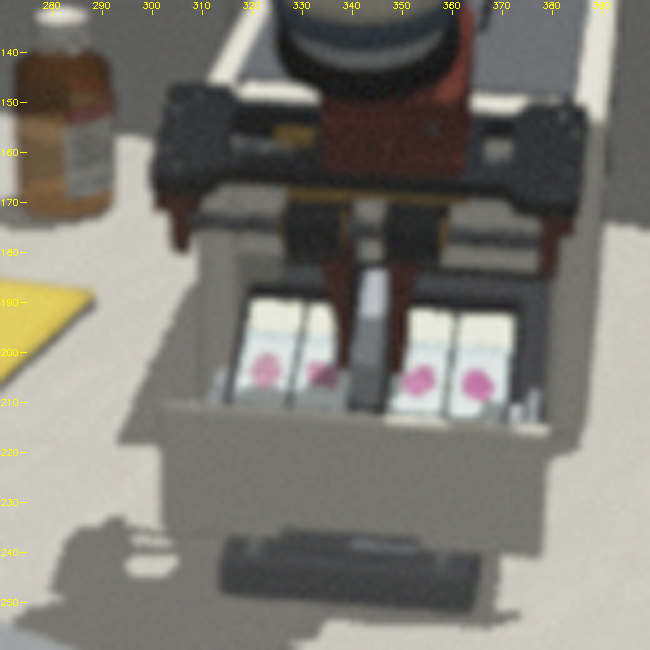

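View pics/t5.png

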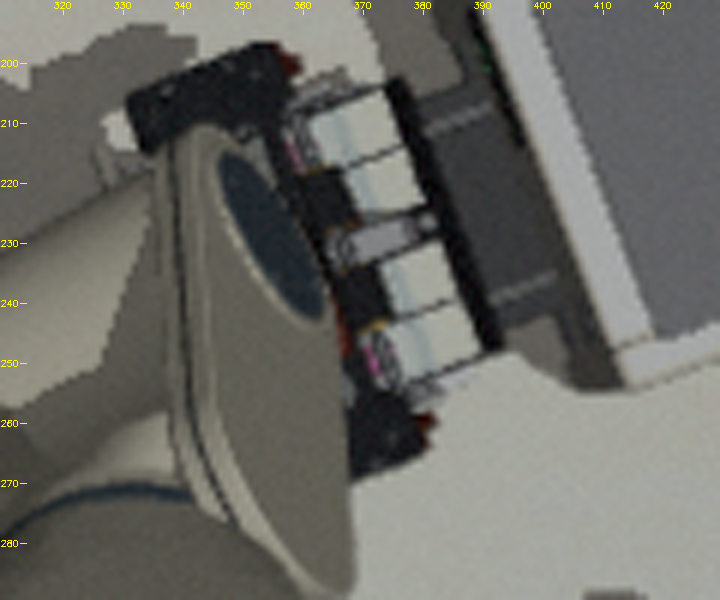

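The holder hangs centred between the nest's side guides (scene x≈315 and 376, slides 317–371), its front edge still behind the lip. I'll go down to floor contact in small steps.

```bash
python3 -m pendant '[{"dp":[0,0,-0.003],"turn":[0,0,0],"claw":0.005},{"dp":[0,0,-0.005],"turn":[0,0,0],"claw":0.005},{"dp":[0,0,-0.007],"turn":[0,0,0],"claw":0.005},{"dp":[0,0,-0.007],"turn":[0,0,0],"claw":0.005}]'
python3 -c "
from h import *
where()"; python3 -m pendant '[{"dp":[0,0,-0.001],"turn":[0,0,0],"claw":0.005},{"dp":[0,0,-0.002],"turn":[0,0,0],"claw":0.005},{"dp":[0,0,-0.002],"turn":[0,0,0],"claw":0.005}]'
python3 -c "
from h import *
where()"
```

```text
t: 8.2
ee_pos: [540.2, -96.1, 70.5]
orientation: [1.654, 2.313, -0.288]
ft_force: [-0.1, 0.2, -1.4]
width: 13.6
t 8.2 front [-20.1   0.4   6.5] rear [70.2  0.3 39.2] yaw,tilt,roll [-71.15 -19.9    0.11] F [-0.1  0.2 -1.4] M [ 0.14 -0.01 -0.  ] w 13.6
t: 8.5
ee_pos: [540.5, -96.1, 68.7]
orientation: [1.654, 2.313, -0.288]
ft_force: [-0.5, -0.0, 1.4]
width: 13.8
t 8.5 front [-20.    0.7   4.8] rear [70.2  0.6 37.5] yaw,tilt,roll [-71.16 -19.92   0.13] F [-0.5 -0.   1.4] M [ 0.15  0.   -0.07] w 13.8
```

Floor contact at estimated front z 4.8 (geometry says 3.3, so the estimate reads 1.5 mm high). I'll raise it about 1.3 mm and slide forward under the lip.

```bash
python3 -m pendant '[{"dp":[0,0,0.0013],"turn":[0,0,0],"claw":0.005},{"dp":[-0.002,0.0057,0.0013],"turn":[0,0,0],"claw":0.005},{"dp":[-0.004,0.0114,0.0013],"turn":[0,0,0],"claw":0.005},{"dp":[-0.0058,0.017,0.0013],"turn":[0,0,0],"claw":0.005},{"dp":[-0.0068,0.02,0.0013],"turn":[0,0,0],"claw":0.005},{"dp":[-0.0068,0.02,0.0013],"turn":[0,0,0],"claw":0.005},{"dp":[-0.0068,0.02,0.0013],"turn":[0,0,0],"claw":0.005}]'
python3 -c "
from h import *
where()"; python3 -m pendant '[{"dp":[-0.0006,0.0019,0],"turn":[0,0,0],"claw":0.005},{"dp":[-0.0006,0.0019,0],"turn":[0,0,0],"claw":0.005}]'
python3 -c "
from h import *
where()"
```

```text
t: 9.2
ee_pos: [533.7, -75.9, 70.0]
orientation: [1.653, 2.313, -0.288]
ft_force: [0.6, 0.3, -1.6]
width: 14.0
t 9.2 front [-41.3   0.8   6.1] rear [48.9  0.7 38.8] yaw,tilt,roll [-71.13 -19.91   0.13] F [ 0.6  0.3 -1.6] M [ 0.19 -0.01 -0.01] w 14.0
t: 9.4
ee_pos: [533.0, -74.2, 70.0]
orientation: [1.654, 2.313, -0.288]
ft_force: [0.3, -0.3, -1.7]
width: 13.8
t 9.4 front [-43.2   0.7   6. ] rear [47.   0.6 38.7] yaw,tilt,roll [-71.16 -19.91   0.13] F [ 0.3 -0.3 -1.7] M [ 0.25 -0.05  0.02] w 13.8
```

```bash
for i in 1; do python3 -m pendant '[{"dp":[-0.0005,0.0014,0],"turn":[0,0,0],"claw":0.005},{"dp":[-0.0005,0.0014,0],"turn":[0,0,0],"claw":0.005}]'
python3 -c "
from h import *
where()"; done;  python3 -m pendant '[{"dp":[-0.0005,0.0014,0],"turn":[0,0,0],"claw":0.005},{"dp":[-0.0005,0.0014,0],"turn":[0,0,0],"claw":0.005}]'
python3 -c "
from h import *
where()"
```

```text
t: 9.6
ee_pos: [532.5, -72.7, 70.0]
orientation: [1.654, 2.313, -0.288]
ft_force: [-0.2, -0.0, -2.0]
width: 14.2
t 9.6 front [-44.7   0.7   6. ] rear [45.5  0.6 38.7] yaw,tilt,roll [-71.16 -19.91   0.13] F [-0.2 -0.  -2. ] M [ 0.15 -0.03  0.03] w 14.2
t: 9.8
ee_pos: [531.9, -71.3, 70.0]
orientation: [1.654, 2.313, -0.288]
ft_force: [0.5, 0.4, -1.5]
width: 14.0
t 9.8 front [-46.3   0.6   6. ] rear [44.   0.5 38.7] yaw,tilt,roll [-71.15 -19.91   0.12] F [ 0.5  0.4 -1.5] M [ 0.21 -0.03 -0.01] w 14.0
```

```bash
python3 -m pendant '[{"dp":[-0.0005,0.0014,0],"turn":[0,0,0],"claw":0.005},{"dp":[-0.0005,0.0014,0],"turn":[0,0,0],"claw":0.005}]'
python3 -c "
from h import *
where()";  python3 -m pendant '[{"dp":[-0.0004,0.001,0],"turn":[0,0,0],"claw":0.005},{"dp":[-0.0004,0.001,0],"turn":[0,0,0],"claw":0.005}]'
python3 -c "
from h import *
where()"
```

```text
t: 10.0
ee_pos: [531.5, -69.8, 70.0]
orientation: [1.654, 2.313, -0.288]
ft_force: [0.2, 0.1, -1.1]
width: 13.9
t 10.0 front [-47.8   0.6   6.1] rear [42.5  0.6 38.8] yaw,tilt,roll [-71.15 -19.91   0.13] F [ 0.2  0.1 -1.1] M [ 0.19 -0.01  0.02] w 13.9
t: 10.2
ee_pos: [531.3, -69.1, 70.1]
orientation: [1.653, 2.313, -0.288]
ft_force: [1.1, -1.0, -1.3]
width: 13.9
t 10.2 front [-48.6   0.7   6.1] rear [41.7  0.6 38.8] yaw,tilt,roll [-71.14 -19.93   0.13] F [ 1.1 -1.  -1.3] M [-0.08 -0.13  0.12] w 13.9
```

Wall contact at front x −48.6 (geometry says −48.8), so the front edge is tucked under the lip with its rear about 37 mm up. Next I'll lower the rear about the front edge.

Run:
```python
from h import *
for t in(16,12,8,5,2.5,0): print(t);go(*tcp_for(-47.7,0.3,6.0 if t>6 else 5.8,t))
```

```text
16
t 10.2 F [ 1.0944 -1.0363 -1.2594] w 13.89323662545776
dp m [ 0.0004 -0.0023 -0.0029] turn [ 0.0642  0.0242 -0.    ] deg 3.930829484873035
12
t 10.2 F [ 1.0944 -1.0363 -1.2594] w 13.89323662545776
dp m [ 0.0008 -0.0035 -0.0059] turn [0.1302 0.0469 0.    ] deg 7.92985400165375
8
t 10.2 F [ 1.0944 -1.0363 -1.2594] w 13.89323662545776
dp m [ 0.0011 -0.0044 -0.0089] turn [0.1963 0.0695 0.0001] deg 11.929532102033114
5
t 10.2 F [ 1.0944 -1.0363 -1.2594] w 13.89323662545776
dp m [ 0.0013 -0.005  -0.0115] turn [0.2458 0.0864 0.0002] deg 14.929403598516423
2.5
t 10.2 F [ 1.0944 -1.0363 -1.2594] w 13.89323662545776
dp m [ 0.0015 -0.0054 -0.0134] turn [0.2871 0.1006 0.0002] deg 17.429330150603505
0
t 10.2 F [ 1.0944 -1.0363 -1.2594] w 13.89323662545776
dp m [ 0.0016 -0.0058 -0.0154] turn [0.3284 0.1147 0.0003] deg 19.929275007526215
```

```bash
python3 -m pendant '[{"dp":[0.0003,-0.0014,0],"turn":[0,0,0],"claw":0.005},{"dp":[0.0004,-0.0023,-0.0029],"turn":[0.064,0.024,0],"claw":0.005},{"dp":[0.0008,-0.0035,-0.0059],"turn":[0.13,0.047,0],"claw":0.005},{"dp":[0.0011,-0.0044,-0.0089],"turn":[0.196,0.07,0],"claw":0.005},{"dp":[0.0011,-0.0044,-0.0089],"turn":[0.196,0.07,0],"claw":0.005},{"dp":[0.0011,-0.0044,-0.0089],"turn":[0.196,0.07,0],"claw":0.005}]'
python3 - <<'E'
from h import *
where()
for t in(5,2.5,0): print(t);go(*tcp_for(-47.7,0.3,5.5,t))
crop("scene",270,130,400,260,5,"pics/s6.png")
crop("top",310,190,430,290,6,"pics/t6.png")
E
```

```text
t: 10.8
ee_pos: [532.0, -73.9, 61.0]
orientation: [1.761, 2.46, -0.126]
ft_force: [-0.3, -1.0, -1.2]
width: 14.2
t 10.8 front [-47.4  -0.2   5.8] rear [47.6 -0.3 19.3] yaw,tilt,roll [-71.2   -8.07  -0.07] F [-0.3 -1.  -1.2] M [ 0.13 -0.07 -0.01] w 14.2
5
t 10.8 F [-0.2697 -1.0147 -1.1539] w 14.235990147699203
dp m [ 0.0006 -0.0002 -0.0027] turn [0.0512 0.0162 0.0019] deg 3.077137552233638
2.5
t 10.8 F [-0.2697 -1.0147 -1.1539] w 14.235990147699203
dp m [ 0.0008 -0.0006 -0.0047] turn [0.0925 0.0303 0.0019] deg 5.575941401036676
0
t 10.8 F [-0.2697 -1.0147 -1.1539] w 14.235990147699203
dp m [ 0.0009 -0.0009 -0.0066] turn [0.1337 0.0444 0.0018] deg 8.075485390318562
```

View pics/s6.png

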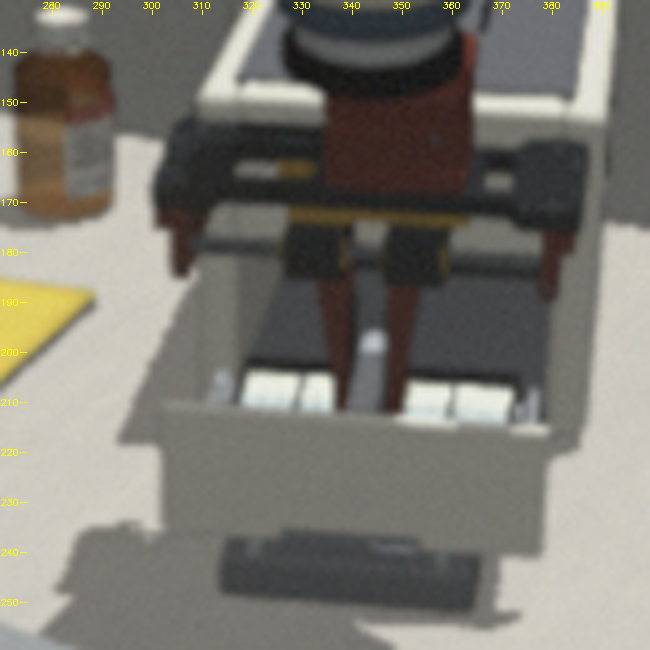

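View pics/t6.png

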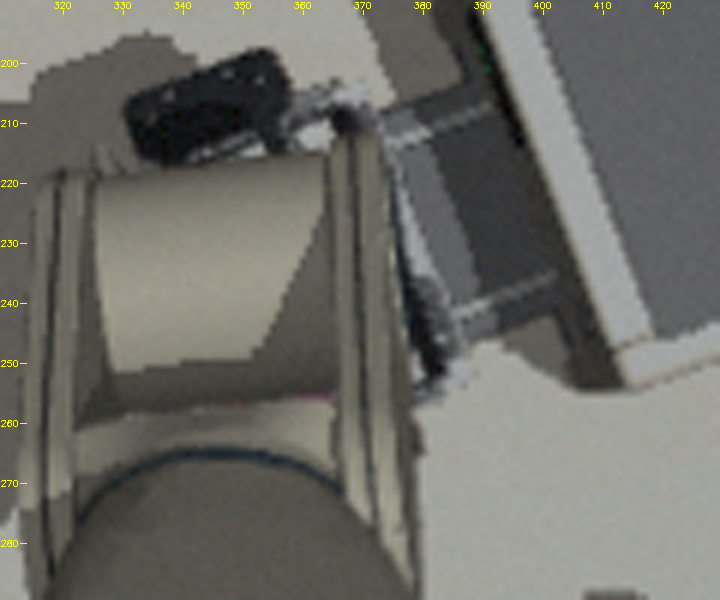

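The rear bar (x≈318.6–373) sits between the guides (≈315–375), about 1 mm to the right, so I'll nudge it +y while lowering further.

```bash
python3 -m pendant '[{"dp":[0.001,0,-0.0025],"turn":[0.051,0.016,0.002],"claw":0.005},{"dp":[0.0013,-0.0004,-0.0045],"turn":[0.092,0.03,0.002],"claw":0.005},{"dp":[0.0013,-0.0004,-0.0045],"turn":[0.092,0.03,0.002],"claw":0.005}]'
python3 - <<'E'
from h import *
where()
for t in(1,0): print(t);go(*tcp_for(-47.7,0.8,5.2,t))
E
```

```text
t: 11.2
ee_pos: [533.6, -73.9, 56.5]
orientation: [1.804, 2.528, -0.038]
ft_force: [0.0, 0.1, -1.5]
width: 13.9
t 11.2 front [-48.    1.3   5.6] rear [47.9  1.4  9.8] yaw,tilt,roll [-71.03  -2.47   0.03] F [ 0.   0.1 -1.5] M [-0.01 -0.1  -0.03] w 13.9
1
t 11.2 F [ 0.0312  0.0677 -1.5175] w 13.932222412782364
dp m [-0.0003 -0.0006 -0.0016] turn [ 0.0241  0.0089 -0.0013] deg 1.4714209424168294
0
t 11.2 F [ 0.0312  0.0677 -1.5175] w 13.932222412782364
dp m [-0.0003 -0.0007 -0.0024] turn [ 0.0406  0.0145 -0.0012] deg 2.470554869364473
```

```bash
python3 -m pendant '[{"dp":[-0.0002,-0.0004,-0.0016],"turn":[0.024,0.009,0],"claw":0.005},{"dp":[-0.0002,-0.0005,-0.0025],"turn":[0.041,0.0145,0],"claw":0.005},{"dp":[-0.0002,-0.0005,-0.0025],"turn":[0.041,0.0145,0],"claw":0.005},{"dp":[-0.0002,-0.0005,-0.0025],"turn":[0.041,0.0145,0],"claw":0.005}]'
python3 -c "
from h import *
where()"; python3 -m pendant '[{"dp":[0,0,-0.0006],"turn":[0,0,0],"claw":0.005},{"dp":[0,0,-0.0006],"turn":[0,0,0],"claw":0.005}]'
python3 -c "
from h import *
where()"
```

```text
t: 11.6
ee_pos: [533.1, -74.1, 54.1]
orientation: [-1.824, -2.558, 0.0]
ft_force: [-0.9, -0.7, -1.6]
width: 13.9
t 11.6 front [-48.3   0.7   5.2] rear [47.7  0.8  5.1] yaw,tilt,roll [-71.   0.  -0.] F [-0.9 -0.7 -1.6] M [-0.07 -0.08  0.01] w 13.9
t: 11.8
ee_pos: [533.2, -74.1, 53.5]
orientation: [-1.824, -2.558, -0.001]
ft_force: [0.3, 0.3, -1.6]
width: 13.6
t 11.8 front [-48.3   0.8   4.6] rear [47.7  1.   4.6] yaw,tilt,roll [-70.99   0.03   0.02] F [ 0.3  0.3 -1.6] M [-0.02 -0.1   0.03] w 13.6
```

No contact yet. I'll continue in 0.6 mm steps.

```bash
python3 -m pendant '[{"dp":[0,0,-0.0006],"turn":[0,0,0],"claw":0.005},{"dp":[0,0,-0.0006],"turn":[0,0,0],"claw":0.005}]'
python3 -c "
from h import *
where()"; python3 -m pendant '[{"dp":[0,0,-0.0006],"turn":[0,0,0],"claw":0.005},{"dp":[0,0,-0.0006],"turn":[0,0,0],"claw":0.005}]'
python3 -c "
from h import *
where()"
```

```text
t: 12.0
ee_pos: [533.3, -74.1, 53.3]
orientation: [-1.824, -2.557, -0.001]
ft_force: [-1.9, 1.6, 4.1]
width: 13.4
t 12.0 front [-48.2   0.8   4.5] rear [47.8  1.   4.4] yaw,tilt,roll [-71.01   0.05   0.02] F [-1.9  1.6  4.1] M [0.19 0.13 0.05] w 13.4
t: 12.2
ee_pos: [533.3, -74.2, 53.3]
orientation: [-1.824, -2.557, -0.001]
ft_force: [-4.5, 1.0, 13.1]
width: 13.8
t 12.2 front [-48.2   0.8   4.4] rear [47.8  1.   4.4] yaw,tilt,roll [-71.     0.05   0.03] F [-4.5  1.  13.1] M [0.22 0.51 0.03] w 13.8
```

Flat floor contact: +13 N at z ≈ 4.4, level to 0.05°. Release and retreat straight up.

```bash
python3 -m pendant '[{"dp":[0,0,0.0006],"turn":[0,0,0],"claw":0.005},{"dp":[0,0,0.0006],"turn":[0,0,0],"claw":0.035},{"dp":[0,0,0.0006],"turn":[0,0,0],"claw":0.035},{"dp":[0,0,0.0006],"turn":[0,0,0],"claw":0.035},{"dp":[0,0,0.0006],"turn":[0,0,0],"claw":0.035}]'
python3 -c "
from h import *
where()"
```

```text
t: 12.7
ee_pos: [533.3, -74.3, 52.8]
orientation: [-1.824, -2.557, -0.001]
ft_force: [0.2, 1.3, 0.4]
width: 34.6
t 12.7 front [-48.    0.8   3.9] rear [48.   1.   3.8] yaw,tilt,roll [-71.01   0.05   0.02] F [0.2 1.3 0.4] M [-0.03 -0.13 -0.04] w 34.6
```

```bash
python3 -m pendant '[{"dp":[0,0,0.02],"turn":[0,0,0],"claw":0.035},{"dp":[0,0,0.05],"turn":[0,0,0],"claw":0.035},{"dp":[0,0,0.09],"turn":[0,0,0],"claw":0.035},{"dp":[-0.01,0.03,0.12],"turn":[0,0,0],"claw":0.02},{"dp":[-0.025,0.075,0.13],"turn":[0,0,0],"claw":0},{"dp":[-0.038,0.12,0.14],"turn":[0,0,0],"claw":0},{"dp":[-0.038,0.12,0.14],"turn":[0,0,0],"claw":0},{"dp":[-0.038,0.12,0.14],"turn":[0,0,0],"claw":0}]'
python3 - <<'E'
from h import *
where()
pts=[N+x*SX+y*SY+np.array([0,0,z]) for x,y,z in((-39,52,16),(-39,-52,16),(48,63,7),(48,-63,7))]
crop("scene",270,130,400,260,5,"pics/s7.png",pts and proj("scene",pts))
crop("top",310,190,430,290,6,"pics/t7.png",proj("top",pts))
Pn=N-66*SX
go(Pn-60*SX+np.array([0,0,160-42]),tool(YS,30)); go(Pn-35*SX+np.array([0,0,64-42]),tool(YS,30))
E
```

```text
t: 13.5
ee_pos: [495.3, 46.5, 193.2]
orientation: [1.821, 2.56, 0.002]
ft_force: [-0.4, 0.2, -0.7]
width: 0.6
t 13.5 front [-174.6    3.9  144.3] rear [-78.6   4.3 144.3] yaw,tilt,roll [-70.86   0.02   0.07] F [-0.4  0.2 -0.7] M [-0.02 -0.08 -0.01] w 0.6
t 13.6 F [ 0.4958  0.2297 -0.1592] w 0.7810198388609907
dp m [-0.0024 -0.0028 -0.0326] turn [-0.4959 -0.1701 -0.0014] deg 30.03887354412669
t 13.6 F [ 0.4958  0.2297 -0.1592] w 0.7810198388609907
dp m [ 0.0057 -0.0265 -0.1286] turn [-0.4959 -0.1701 -0.0014] deg 30.03887354412669
```

View pics/s7.png

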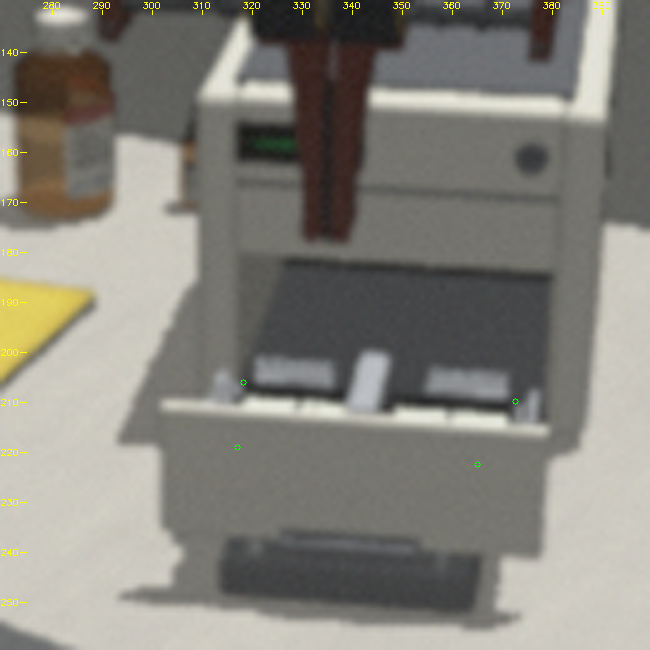

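View pics/t7.png

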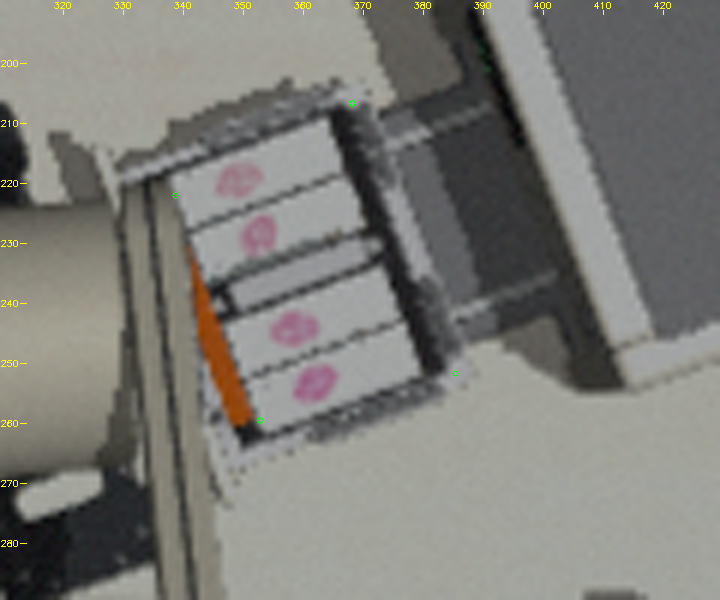

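The top view shows the holder lying square in the nest: its own orange band is hidden under the lip (341–351, 230–260) and the rear bar lies inside the stop blocks. Now the leaned-back push pose.

```bash
python3 -m pendant '[{"dp":[-0.002,0.01,0],"turn":[-0.12,-0.042,0],"claw":0},{"dp":[-0.003,0.01,-0.02],"turn":[-0.25,-0.085,0],"claw":0},{"dp":[-0.003,0.005,-0.05],"turn":[-0.37,-0.128,0],"claw":0},{"dp":[-0.001,0,-0.08],"turn":[-0.496,-0.17,-0.001],"claw":0},{"dp":[-0.001,0,-0.11],"turn":[-0.496,-0.17,-0.001],"claw":0},{"dp":[-0.001,0,-0.128],"turn":[-0.496,-0.17,-0.001],"claw":0},{"dp":[-0.001,0,-0.128],"turn":[-0.496,-0.17,-0.001],"claw":0},{"dp":[-0.001,0,-0.128],"turn":[-0.496,-0.17,-0.001],"claw":0}]'
python3 - <<'E'
from h import *
p,_=pose();print("TCP nest",(p-N)@SX,(p-N)@SY,p[2])
crop("scene",240,130,400,260,5,"pics/s8.png",proj("scene",[p]))
Pn=N-66*SX
where()
for d in(-20,-9,120,140,144): go(Pn+d*SX+np.array([0,0,65-42]),tool(YS,30))
E
```

```text
t: 14.4
ee_pos: [494.5, 44.7, 64.6]
orientation: [1.562, 2.185, -0.42]
ft_force: [-0.1, -0.0, 0.4]
width: 0.9
TCP nest -127.82222972455259 2.088056115456622 64.61087523136331
t 14.45 front [-163.8    3.3   -5.3] rear [-80.7   3.2  42.7] yaw,tilt,roll [-71.17 -29.99   0.02] F [0.1 0.6 0.9] M [ 0.16 -0.07  0.  ] w 0.6
t 14.45 F [0.0639 0.6172 0.9173] w 0.5761807270540357
dp m [ 0.0111 -0.0405 -0.0003] turn [-0.0002  0.0003  0.0009] deg 0.058448943115749295
t 14.45 F [0.0639 0.6172 0.9173] w 0.5761807270540357
dp m [ 0.0146 -0.0509 -0.0003] turn [-0.0002  0.0003  0.0009] deg 0.058448943115749295
t 14.45 F [0.0639 0.6172 0.9173] w 0.5761807270540357
dp m [ 0.0564 -0.173  -0.0003] turn [-0.0002  0.0003  0.0009] deg 0.058448943115749295
t 14.45 F [0.0639 0.6172 0.9173] w 0.5761807270540357
dp m [ 0.0629 -0.1919 -0.0003] turn [-0.0002  0.0003  0.0009] deg 0.058448943115749295
t 14.45 F [0.0639 0.6172 0.9173] w 0.5761807270540357
dp m [ 0.0642 -0.1957 -0.0003] turn [-0.0002  0.0003  0.0009] deg 0.058448943115749295
```

View pics/s8.png

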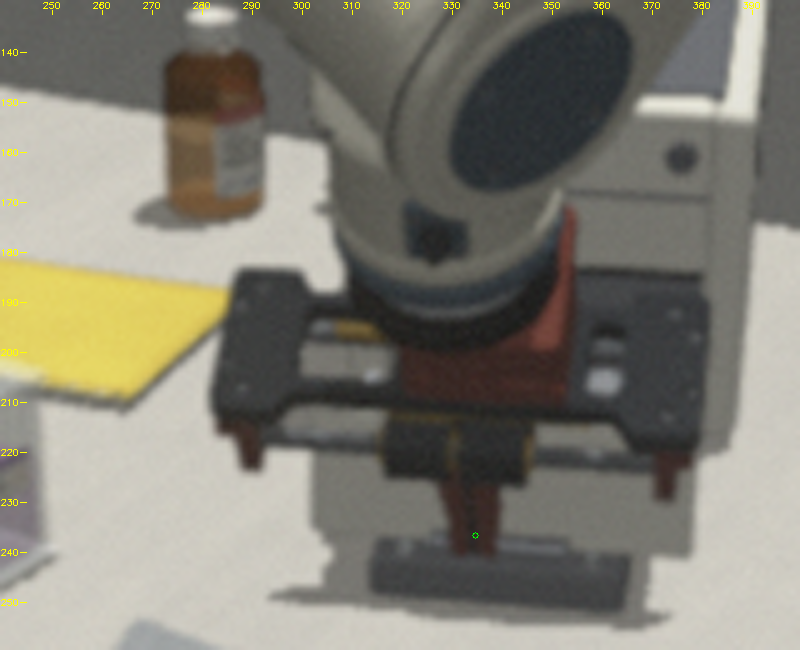

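The tool stands centred before the panel with its tips at about (335,240), above the finger pull. I'll approach and push gently.

```bash
python3 -m pendant '[{"dp":[0.004,-0.012,0],"turn":[0,0,0],"claw":0},{"dp":[0.008,-0.024,0],"turn":[0,0,0],"claw":0},{"dp":[0.0115,-0.036,0],"turn":[0,0,0],"claw":0},{"dp":[0.014,-0.045,0],"turn":[0,0,0],"claw":0},{"dp":[0.016,-0.05,0],"turn":[0,0,0],"claw":0},{"dp":[0.018,-0.055,0],"turn":[0,0,0],"claw":0},{"dp":[0.02,-0.06,0],"turn":[0,0,0],"claw":0}]'
python3 - <<'E'
from h import *
p,_=pose();print("TCP nest",(p-N)@SX,(p-N)@SY,p[2]); where()
E
```

```text
t: 15.15
ee_pos: [514.0, -14.6, 64.8]
orientation: [1.561, 2.185, -0.419]
ft_force: [-3.5, 2.9, 2.0]
width: 0.3
TCP nest -65.36819108917236 1.3708630811936455 64.83331440143019
t 15.15 front [-101.2    1.9   -5.8] rear [-18.1   2.   42.1] yaw,tilt,roll [-71.06 -29.98  -0.03] F [-3.5  2.9  2. ] M [ 0.4   0.37 -0.19] w 0.3
```

```bash
python3 -m pendant '[{"dp":[0.004,-0.0114,0],"turn":[0,0,0],"claw":0},{"dp":[0.008,-0.0227,0],"turn":[0,0,0],"claw":0},{"dp":[0.0117,-0.034,0],"turn":[0,0,0],"claw":0},{"dp":[0.0156,-0.0454,0],"turn":[0,0,0],"claw":0},{"dp":[0.0194,-0.0568,0],"turn":[0,0,0],"claw":0},{"dp":[0.0227,-0.0662,0],"turn":[0,0,0],"claw":0},{"dp":[0.0259,-0.0757,0],"turn":[0,0,0],"claw":0},{"dp":[0.029,-0.085,0],"turn":[0,0,0],"claw":0}]'
python3 - <<'E'
from h import *
p,_=pose();print("TCP nest",(p-N)@SX,(p-N)@SY,p[2]); where()
crop("top",310,170,460,290,5,"pics/t9.png",proj("top",[p]))
crop("scene",240,130,400,260,5,"pics/s9.png",proj("scene",[p]))
E
```

```text
t: 15.95
ee_pos: [543.6, -100.1, 64.8]
orientation: [1.56, 2.185, -0.418]
ft_force: [-2.6, 3.3, 0.7]
width: 0.6
TCP nest 25.053645342828133 1.688275273920652 64.83056761798156
t 15.95 front [-10.8   2.3  -5.8] rear [72.3  2.3 42.1] yaw,tilt,roll [-71.06 -29.98   0.01] F [-2.6  3.3  0.7] M [ 0.69  0.24 -0.08] w 0.6
```

View pics/t9.png

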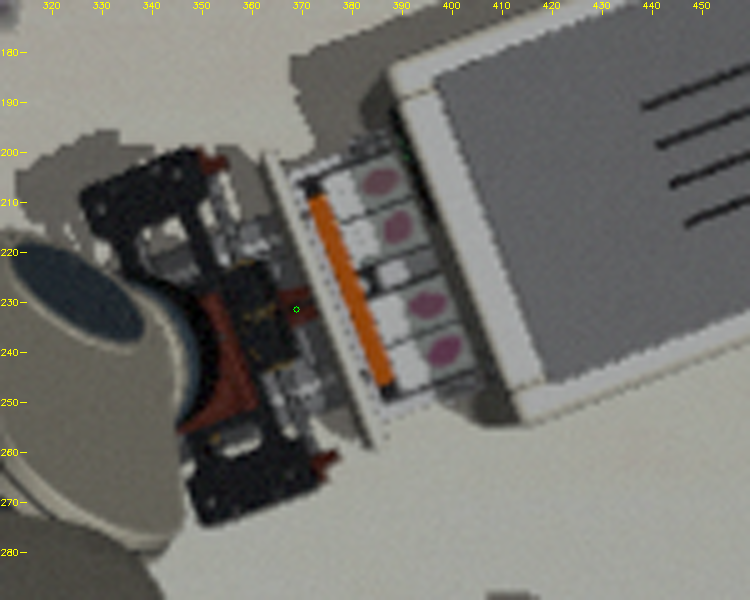

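View pics/s9.png

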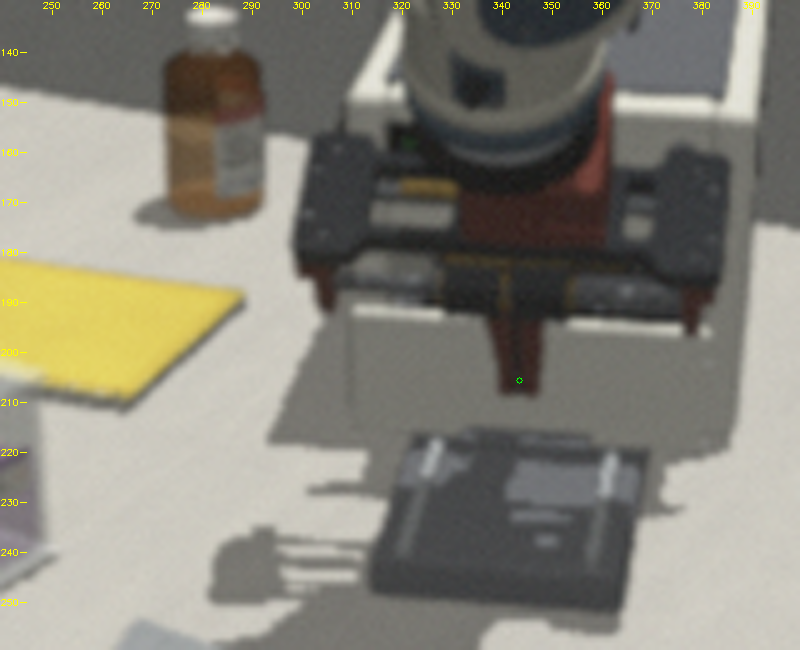

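The carriage is moving in with the holder seated (lip at 372–388 in the top view, panel top edge at 363–385). About 50 mm remain.

```bash
python3 -m pendant '[{"dp":[0.0032,-0.0095,0],"turn":[0,0,0],"claw":0},{"dp":[0.0065,-0.0189,0],"turn":[0,0,0],"claw":0},{"dp":[0.0091,-0.0265,0],"turn":[0,0,0],"claw":0},{"dp":[0.0117,-0.034,0],"turn":[0,0,0],"claw":0},{"dp":[0.0136,-0.0397,0],"turn":[0,0,0],"claw":0},{"dp":[0.0143,-0.0416,0],"turn":[0,0,0],"claw":0}]'
python3 - <<'E'
from h import *
p,_=pose();print("TCP nest",(p-N)@SX,(p-N)@SY,p[2]); where()
crop("top",310,170,460,290,5,"pics/t10.png",proj("top",[p]))
E
```

```text
t: 16.65
ee_pos: [558.1, -141.5, 65.0]
orientation: [1.561, 2.184, -0.417]
ft_force: [-0.2, 2.6, 0.7]
width: 0.5
TCP nest 68.94249760464105 1.9755892214622117 64.97665070364008
t 16.65 front [33.1  2.6 -5.7] rear [116.2   2.6  42.3] yaw,tilt,roll [-71.1  -30.     0.04] F [-0.2  2.6  0.7] M [ 0.57 -0.11  0.09] w 0.5
```

View pics/t10.png

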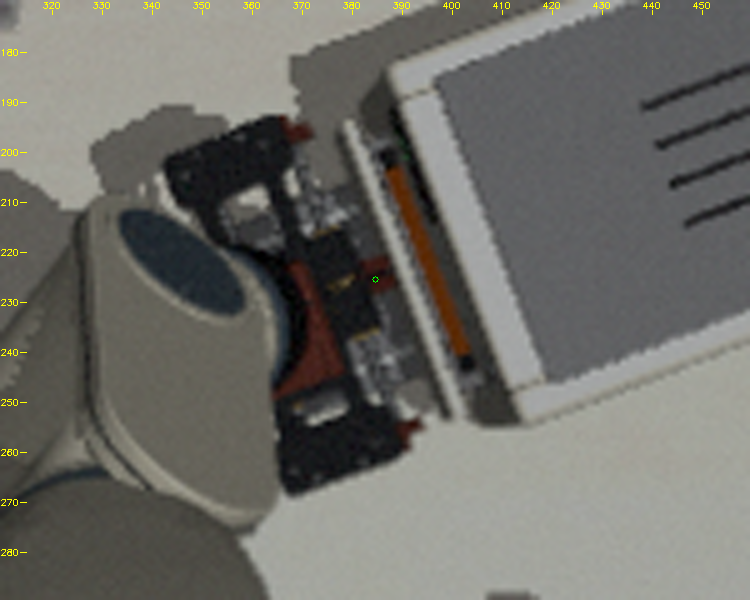

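```bash
python3 -m pendant '[{"dp":[0.0013,-0.0038,0],"turn":[0,0,0],"claw":0},{"dp":[0.0023,-0.0066,0],"turn":[0,0,0],"claw":0},{"dp":[0.0029,-0.0085,0],"turn":[0,0,0],"claw":0},{"dp":[0.0029,-0.0085,0],"turn":[0,0,0],"claw":0}]'
python3 -c "
from h import *
where()"
python3 -m pendant '[{"dp":[0.0007,-0.0019,0],"turn":[0,0,0],"claw":0},{"dp":[0.001,-0.0028,0],"turn":[0,0,0],"claw":0},{"dp":[0.001,-0.0028,0],"turn":[0,0,0],"claw":0}]'
python3 -c "
from h import *
where()"
```

```text
t: 17.1
ee_pos: [560.7, -149.6, 65.0]
orientation: [1.56, 2.185, -0.418]
ft_force: [0.3, 1.5, 0.7]
width: 0.5
t 17.1 front [41.6  2.4 -5.7] rear [124.7   2.4  42.3] yaw,tilt,roll [-71.07 -30.     0.01] F [0.3 1.5 0.7] M [ 0.36 -0.13  0.08] w 0.5
t: 17.4
ee_pos: [561.6, -152.3, 64.9]
orientation: [1.56, 2.185, -0.418]
ft_force: [-0.2, 2.0, 1.0]
width: 0.3
t 17.4 front [44.4  2.3 -5.8] rear [127.5   2.4  42.2] yaw,tilt,roll [-71.06 -30.    -0.  ] F [-0.2  2.   1. ] M [ 0.48 -0.11  0.12] w 0.3
```

```bash
python3 -m pendant '[{"dp":[0.0007,-0.0019,0],"turn":[0,0,0],"claw":0},{"dp":[0.0013,-0.0038,0],"turn":[0,0,0],"claw":0},{"dp":[0.0013,-0.0038,0],"turn":[0,0,0],"claw":0}]'
python3 -c "
from h import *
where()"
python3 -m pendant '[{"dp":[0.0007,-0.0019,0],"turn":[0,0,0],"claw":0},{"dp":[0.001,-0.0028,0],"turn":[0,0,0],"claw":0},{"dp":[0.001,-0.0028,0],"turn":[0,0,0],"claw":0}]'
python3 -c "
from h import *
where()
crop('top',310,170,460,290,5,'pics/t11.png')"
```

```text
t: 17.7
ee_pos: [562.1, -153.5, 64.7]
orientation: [1.561, 2.187, -0.414]
ft_force: [-8.8, 23.2, 11.7]
width: 0.3
t 17.7 front [45.7  2.5 -5.8] rear [129.    2.6  41.9] yaw,tilt,roll [-71.06 -29.82   0.11] F [-8.8 23.2 11.7] M [ 2.46  0.81 -0.04] w 0.3
t: 18.0
ee_pos: [562.2, -153.9, 64.6]
orientation: [1.561, 2.189, -0.411]
ft_force: [-16.8, 40.4, 23.5]
width: 0.4
t 18.0 front [46.   2.4 -5.9] rear [129.4   2.5  41.7] yaw,tilt,roll [-71.02 -29.68   0.17] F [-16.8  40.4  23.5] M [ 4.12  1.64 -0.25] w 0.4
```

View pics/t11.png

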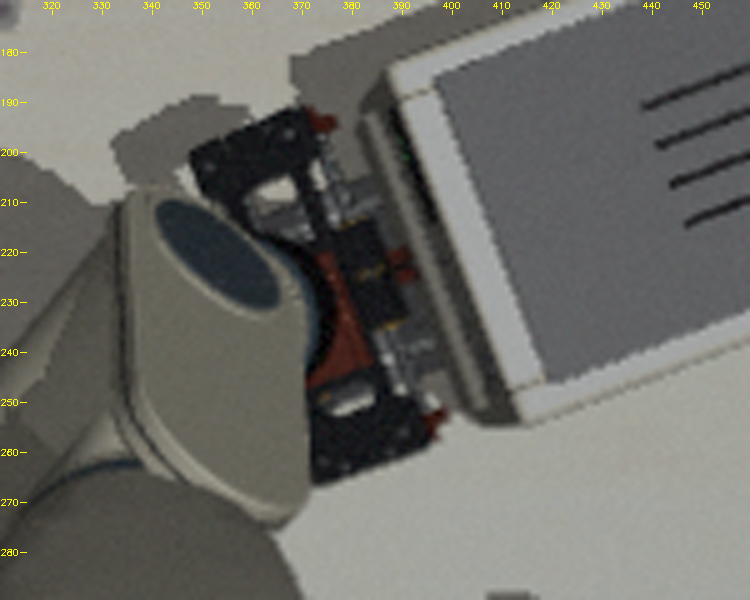

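A hard stop: the force rose to 47 N along the push, the orange lip has vanished inside and the gripper body is clear of the housing. I'll back off and check.

```bash
python3 -m pendant '[{"dp":[-0.003,0.009,0],"turn":[0,0,0],"claw":0},{"dp":[-0.013,0.038,0],"turn":[0,0,0],"claw":0},{"dp":[-0.027,0.08,0.02],"turn":[0,0,0],"claw":0},{"dp":[-0.042,0.12,0.06],"turn":[0,0,0],"claw":0},{"dp":[-0.055,0.16,0.1],"turn":[0,0,0],"claw":0},{"dp":[-0.068,0.2,0.14],"turn":[0,0,0],"claw":0},{"dp":[-0.081,0.24,0.16],"turn":[0,0,0],"claw":0},{"dp":[-0.081,0.24,0.16],"turn":[0,0,0],"claw":0}]'
python3 -m pendant '[{"dp":[-0.03,0.05,0],"turn":[0,0,0],"claw":0},{"dp":[-0.05,0.1,0],"turn":[0,0,0],"claw":0},{"dp":[-0.05,0.1,0],"turn":[0,0,0],"claw":0},{"dp":[-0.05,0.1,0],"turn":[0,0,0],"claw":0}]'
python3 - <<'E'
from h import *
where()
for n in("scene","top"): cv2.imwrite(f"pics/{n}_end.png",meta(n)["pixels"])
crop("top",340,150,500,280,5,"pics/t12.png")
crop("scene",270,110,410,260,4,"pics/s12.png")
E
```

```text
t: 18.85
ee_pos: [482.9, 83.8, 227.6]
orientation: [1.559, 2.185, -0.413]
ft_force: [0.1, 0.2, -0.3]
width: 0.7
t: 19.25
ee_pos: [432.5, 182.2, 224.8]
orientation: [1.557, 2.187, -0.418]
ft_force: [0.2, -0.0, -0.1]
width: 0.6
t 19.25 front [-313.8  -11.5  154.1] rear [-230.7  -11.2  202.1] yaw,tilt,roll [-70.88 -30.03  -0.05] F [ 0.2 -0.  -0.1] M [ 0.18  0.   -0.03] w 0.6
```

View pics/t12.png

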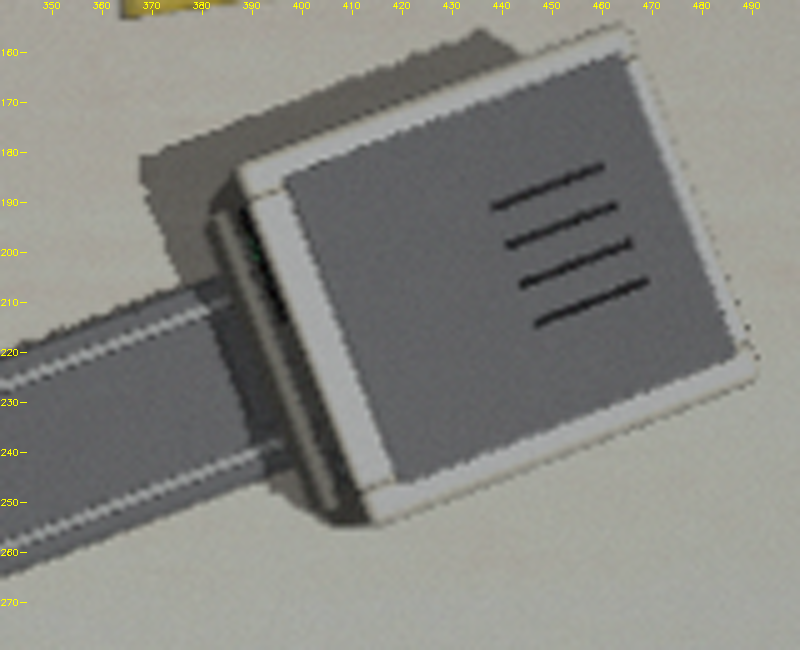

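View pics/s12.png

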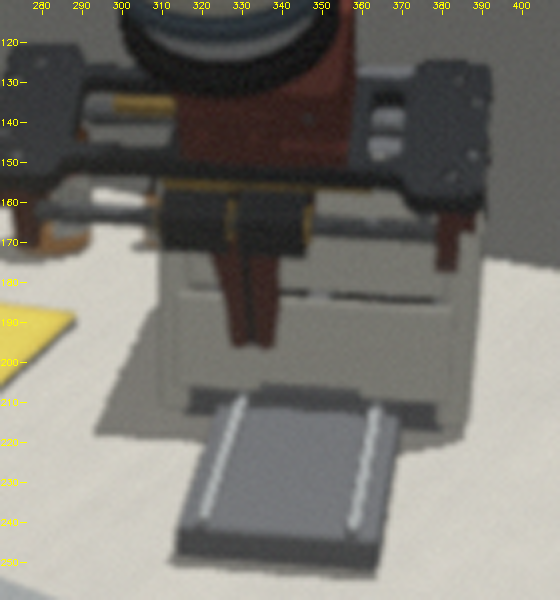

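View pics/top_end.png

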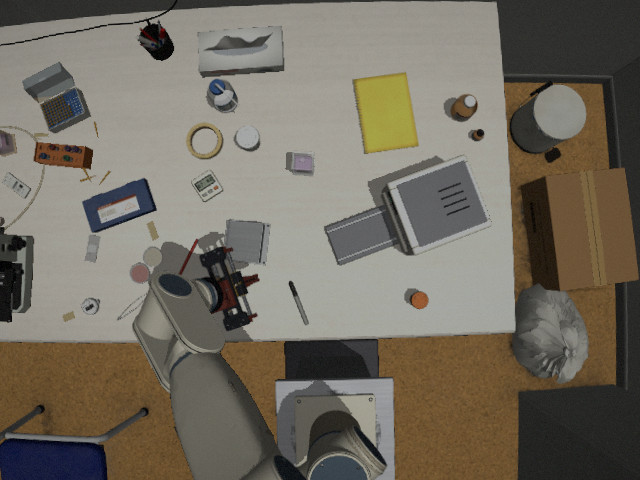

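Run:
```python
from h import *
P=plane("top",381.1,193.9,88);Q=plane("top",405.5,251.5,88);m=(P+Q)/2
print(P,Q,m,np.linalg.norm(P-Q))
print("travel vs start (top view)",(m-np.array([514.1,-16.2,88]))@SX)
for h in([567.4,-170.4],[562.7,-165.9]): print("gap to housing face (expect 8)",(np.array(h+[88])-m)@SX)
```

```text
[ 637.6776 -132.9699   88.    ] [ 488.427  -190.4699   88.    ] [ 563.0523 -161.7199   88.    ] 159.9436854123245
travel vs start (top view) 153.53074108307817
gap to housing face (expect 8) 9.620419638090702
gap to housing face (expect 8) 3.840623657835467
```

The panel travelled 153.5 mm and sits about 4–10 mm before the housing face (8 expected). The jars and timer are at their initial pixels, and the arm is clear with zero force. Handing in.

```bash
python3 -c "
from workcell import ctrl
print(ctrl.close_job())"
```

```text
the job is handed in; nothing more can be done
None
```

I loaded the slide holder into the carriage, pushed the carriage in to its stop, and handed the job in at about 19.3 s of the 48 s. No verdict was reported.

- **Tuck:** I gripped the rib at a measured width of about 14 mm. The front edge went under the lip at a 20° tilt, with the rear edge about 37 mm above the nest floor. It touched the front wall at x = −48.6 mm; the geometry predicts −48.8.
- **Lowering:** The holder met the nest floor level to 0.05°, with the front edge at about x = −48.2 mm and y = +0.8 mm. The view from above after release showed it lying square, with its orange band hidden under the lip.
- **Push:** I pushed the panel, leaning back 30°, until the force rose to about 47 N at the stop. The panel had travelled about 153.5 mm.
- **Last checks:** The arm was clear with zero force, and the jars and timer showed no visible shift in the image from above.

Two checks were less certain:
- **Panel gap:** It came out at 9.6 mm or 3.8 mm, depending on which camera's housing edge I used; 8 mm is expected. The hard stop in the force was the firmer evidence that the carriage is fully in.
- **Holder height:** My height estimate read 1 to 1.5 mm high, so I went by floor contact instead. I could not see the holder once it was inside the housing.

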